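# Seat a microscope objective in the inspection V-block

### The job

Take the objective with the green ring from the rest and lay it gently in the V-block, threaded end towards the forked back stop. Slide it home, lying on both flanks, until its shoulder bears on the stop with a steady push of about 8 N (4 at the least, never over 16), then let go of it and swing the hold-down arm over by its black ball, all the way down, so that the sprung pad holds the objective there. Leave the other two objectives in the rest, do not knock over or shove the things standing about, and do not drop or ram the objective.

Things in the scene. Friction and masses are not known exactly. Their poses are not given: they have to be found in the camera images.
- objective: Objective to seat, lying on its side: steel barrel dia. 36 mm, 58 mm long, green ring near the front, black knurled band near the rear; then a flat shoulder and brass thread dia. 26 x 5 mm; in front a nose 17 mm long tapering to dia. 24. About 0.28 kg. Origin on the axis at the barrel's middle, 29 mm from the shoulder; x along the axis towards the thread. It may be rolled about that axis.
- shoulder (a point): Centre of the objective's flat shoulder face (where the 36 mm barrel steps down to the thread), 29 mm along the objective's x from its origin.
- objective_red: Bystander in the rest: like the objective, same barrel and thread, red ring, blunt nose. Same axes. Stays in the rest.
- objective_yellow: Bystander in the rest: like the objective, same barrel and thread, yellow ring, slim nose. Same axes. Stays in the rest.
- rest: Fixed dark tray 112 x 208 mm, rim 12 mm, floor 5 mm; three places 66 mm apart along its y. In each an objective lies along x, thread towards +x, axis 36 mm above the table, up to 4 mm off the middle along x, on two notched rubber ribs 7 mm thick at x = -22 and +22 mm, tops 5 mm below the barrel axis, 51 mm wide across y. Origin on the table under its centre.
- fixture: Fixed fixture: black foot 210 x 110 x 12 mm, aluminium V-block with two steel-faced saddles, forked stop, hinge. Origin on the table under the stop face on the V's centre plane; x along the V into the stop. A barrel in the V has its axis level, 62 mm above the table. Saddles at x -60 to -45 and -19 to -4 mm, tops 7.5 mm below the axis, 70 mm wide; relief between, floor 28 mm below the axis.
- seat (a point): Point on the stop face (x = 0 of the fixture), 62 mm above the table on the axis of a barrel lying in the V; the objective's shoulder centre comes here when it is home. x points into the stop.
- left_flank: Steel face of the V on the +y side, 45 degrees, on both saddles; ground and lightly oiled, so the barrel slides easily (friction about 0.2). Origin and axes are the fixture's.
- right_flank: Steel face of the V on the -y side, 45 degrees, on both saddles; ground and lightly oiled, so the barrel slides easily (friction about 0.2). Origin and axes are the fixture's.
- back_stop: Rigid forked steel stop at the end of the V, 12 mm thick, 60 mm wide, top 11 mm above the barrel axis; its upright slot, 28 mm wide, open at the top, passes the 26 mm thread and its two prongs catch the shoulder. Face at the fixture's x = 0; origin and axes are the fixture's.
- hold_down (a joint): Angle of the hold-down arm: 0 = closed, level above the barrel, against its own rigid rest; grows as it swings up and over, away from the V (1.57 upright, 2.05 fully back). The hinge is stiff (about 0.3 N m, some 4 N at the ball) and the arm stays where it is left; starts at 1.7 to 2.0.
- clamp_hinge (a point): Hinge axis of the hold-down arm: 26 mm behind the stop face, 96 mm above the table; the axis runs along the fixture's y.
- clamp_ball (a point): Centre of the black ball, dia. 20 mm, on the free end of the arm (12 mm wide): with the arm closed it is 80 mm before the hinge axis (towards the fixture's -x) and 16 mm above it; it turns with the arm, so at 1.57 it is 80 mm above the hinge and 16 mm behind it. Its axes turn with the arm.
- plunger: Sprung pad, red, 11 mm in diameter, under the arm 54 mm from the hinge; with the arm closed it is pushed in about 3 mm by a seated barrel and presses it down with about 4 N. Origin at the centre of its underside.
- filter_cube: Bystander: loose black filter cube 38 x 38 x 40 mm.
- petri_dish: Bystander: clear closed dish 58 mm in diameter, 15 mm high.
- cleaner: Bystander: white bottle 42 mm in diameter, 105 mm high, blue cap.
- driver: Bystander: screwdriver 150 mm long, orange handle, lying flat.
- slide_box: Bystander: blue box 84 x 100 x 37 mm.
- objective_can: Bystander: standing can 46 mm in diameter, 70 mm high.
Not all that is in view belongs to the job. Leave any pink look-alike of the objective alone. Leave any purple look-alike of the fixture alone.

How it is judged:
On the way, in this order (a step that is already met when the one before it is completed fails the run):
1. the objective, resting on both flanks of the V, is pushed with its shoulder on the back stop with at least 4 N (x of shoulder in the frame of seat above -0.0015 m and angle between the x axis of objective and the x axis of seat, either way round below 0.05 rad and contact force between objective and left_flank above 0.2 N and contact force between objective and right_flank above 0.2 N and contact force between objective and back_stop above 4 N), for 0.3 s.
2. the hold-down arm is closed and its pad presses the objective, still home (value of joint hold_down below 0.06 rad and contact force between objective and plunger above 1 N and x of shoulder in the frame of seat above -0.0015 m), for 0.2 s.
At the end, for the whole second after the job is handed in: The green-ringed objective is at rest on both V flanks (over 0.2 N each, within 0.05 rad), shoulder under 1.5 mm from the stop and centre within 2.5 mm of the seat; the hold-down arm is below 0.06 rad, its pad pressing over 1 N; the other two objectives are within 10 mm of their start (all of step 2 and distance between shoulder and seat below 0.0025 m and angle between the x axis of objective and the x axis of seat, either way round below 0.05 rad and contact force between objective and left_flank above 0.2 N and contact force between objective and right_flank above 0.2 N and linear speed of objective below 0.01 m/s and distance of each of objective_red, objective_yellow from where it was at the start of the episode below 0.01 m); the robot touches nothing.
It fails at once if the objective is pressed or rammed against the back stop with more than 16 N (contact force between objective and back_stop above 16 N).
It fails at once if the objective is pressed or dropped on a flank of the V with more than 25 N (contact force between objective and left_flank above 25 N or contact force between objective and right_flank above 25 N).
It fails at once if another objective is taken or pushed out of its place (moved over 25 mm) (distance of any of objective_red, objective_yellow from where it was at the start of the episode above 0.025 m).
It fails at once if a bystander is shoved more than 40 mm or knocked over (distance of any of filter_cube, petri_dish, cleaner, driver, slide_box, objective_can from where it was at the start of the episode above 0.04 m or angle between any of cleaner, objective_can's own z axis and vertical above 0.6 rad).
It also fails if it takes over 72 s, if anything falls off the work surface, if the arm or the gripper's body presses on something with over 40 N, if the wrist force passes 120 N, or if a joint passes its speed limit or range.

### The arm

A 6-joint arm with a two-finger parallel gripper is mounted at the origin on the work surface. World frame = base frame: x ahead of the robot, y to its left, z up, the work surface at z = 0. Lengths are in m, angles in rad, forces in N, time in s.
With the tool pointing down it reaches from about 0.35 to 0.775 m from the base axis. Payload 5.5 kg.
Tool frame: the origin (TCP) lies at the very end of the fingers, on their centre line; the grasp point (between the pads) lies 19 mm behind it; z points along the fingers, y is the direction in which the jaws open and shut (so a half turn about z gives the same grasp; the last joint's range is limited). The gripper opens to 85 mm and grips with 20 to 120 N. Pads are 22 mm wide; open, the fingers measure 114 mm over their backs; the gripper's body (76 mm by 85 mm) begins 54 mm behind the grasp point. The pads swing forward as they close: fully open they stand 13 mm farther back than shut.
Start: joints at [-0.14, 0.313, 0.046, 1.304, 0, 1.431], TCP at [0.575, -0, 0.196] pointing down, gripper open.
Joint ranges: [-2.76, 2.76], [-0.86, 1.69], [-1.03, 1.26], [-2.2, 2.34], [-1.47, 1.5], [-3.14, 3.14]. Speed limits (rad/s): [2.57, 2.57, 3.14, 3.14, 3.14, 3.14].

### API

Orientations are given as a unit quaternion [w, x, y, z].
In Python, from workcell import get_state, imaging, env, spotter gives the robot as it stands.
- The arm moves only by the tool play_rows, never from a script. Its argument "moves" is a list of rows, each an object with "claw": the finger opening in cm, from 0 to 8.54; "delta_pos": the shift along the tool's x, y, z in cm, a list of three; "twist": the turn about the tool's z in degrees. A call has 1 to 12 rows; each row is the pose to reach, as a shift and turn from the pose commanded when the call began, along the tool's axes at that moment; what a row does not reach only later rows make up. A row lasts 1/8 s, in which the tool goes at most 62.5 mm and 10.7 degrees, less where a joint would pass 70% of its speed; a pose out of reach is approached as far as the arm can. A call with a gripper value outside its range is refused whole. The fingers move at their own pace and stop on an object; "force" is the grip in N (left out, the last holds). Time passes only in rows, so rows that repeat a pose let the fingers close. It gives the time, the measured TCP pose, the force and the opening at its end, in the units of the state.
- get_state(): the state, without advancing time (a new reading comes with each control period).
- imaging.read_camera(name): name is "scene" or "side" or "wrist"; returns the picture (400x640x3 uint8, red, green, blue); there is no depth.
- imaging.camera_info(name): a dict with "fx", "fy", "cx", "cy" (pixels), "k1" (the pictures are not rectified: a ray, as slopes to the right and down, at radius r is drawn at 1 + k1 r^2 times it, then the intrinsics apply), "world_to_cam" (4x4, takes a point from world to camera coordinates). Camera axes: x right, y down, z forward; pixel columns grow to the right and rows downward; lengths in m; the calibration is good to about 2 mm. A picture is of the moment at which its call begins: read the wrist's pose just before it. camera_info takes no time and is no camera call; for the wrist camera it gives the pose at the moment of the call.
- env.hand_in(): hands the job in, once; it reports no verdict.
Trained networks look in the newest picture that a camera, given by its name, has taken for a name from the list of things; names that differ only in an ending like _2 or _b are one class to them, and where a whole thing is asked for, a point or a joint stands for the part that bears it (a point fixed in the world has none). Each returns a list of dicts, best first, with "conf" (0 to 1); they miss things now and then, are a little off and sometimes report something else, mostly with a low value. They report only what shows in the picture. A call takes as long as a camera call. They do not tell look-alikes from the thing itself.
- spotter.spot_in(camera, query): "extent" ([left, top, right, bottom] in pixels, round what is visible of it).
The state is a dict: "clock": time; "joint_pos": joint angles; "qvel": joint speeds; "tau": joint torques, N m; "tcp_pos": TCP position; "orientation": TCP orientation; "wrist_force": force on the tool from outside, world axes, zero at the start; "ft_torque": the same for the moment, N m; "finger_gap": finger opening in m.
Only numpy, scipy, OpenCV 4.12 (cv2) and the standard library are available. Lean on these libraries where they do the work, as an engineer would, in place of code of your own. Each camera call takes 0.05 s, during which the arm holds its last target. There are 200 camera calls.

## Working session

There is one attempt and no reset: what is moved stays moved. The work goes in short steps, Python scripts to look and compute and a tool call to move; the robot and the scene stay as the last step left them, time stands still between calls to the robot, and variables do not carry over. Pictures are saved under pics/ and viewed, about 8 in all and at most 12, crops included, and the job is handed in when it is done.

Besides the shell and the picture viewer there is one more tool, called after "Emit:" in YAML: its name, and indented under it one key for each argument. play_rows: Moves the arm, as the interface text tells. Its arguments: {"type":"object","properties":{"moves":{"type":"array"},"force":{"type":"number"}},"required":["moves"]}

```bash
ls; mkdir -p pics
python3 - <<'E'
from workcell import get_state, imaging, env, spotter
import cv2,numpy as np
s=get_state();print(s)
for c in ["scene","side"]:
    im=imaging.read_camera(c);cv2.imwrite(f"pics/{c}0.png",im[:,:,::-1])
    i=imaging.camera_info(c);print(c,i)
    for q in ["objective","objective_red","objective_yellow","rest","fixture","clamp_ball","back_stop","slide_box","cleaner","objective_can"]:
        print(q,[( [round(v) for v in d["extent"]],round(d["conf"],2)) for d in spotter.spot_in(c,q)][:3])
E
```

```text
pics
{'clock': 0.0, 'joint_pos': array([-1.39604080e-01,  3.14013470e-01,  4.49734499e-02,  1.30358570e+00,
        1.54650391e-05,  1.43118228e+00]), 'qvel': array([-1.98114168e-03,  1.08622638e-03, -1.36416292e-03,  9.71876319e-05,
       -6.97317784e-05, -1.08021983e-05]), 'tau': array([-2.90074182e-03, -4.80629075e+01,  2.98531097e+01,  1.95313990e-02,
       -3.83516899e-04, -4.27451073e-05]), 'tcp_pos': array([5.74428868e-01, 7.35224737e-05, 1.94899226e-01]), 'orientation': array([-7.35155180e-04,  7.07102968e-01,  7.07110003e-01, -5.44316793e-04]), 'wrist_force': array([-0.56258679,  0.26934985, -0.57186715]), 'ft_torque': array([0.03066878, 0.01699592, 0.01208675]), 'finger_gap': 0.08542432551678444}
scene {'fx': 458.6797177769034, 'fy': 458.6797177769034, 'cx': 319.86930812816104, 'cy': 208.6755291140604, 'k1': -0.1355636294501687, 'world_to_cam': array([[-0.79734623,  0.60351111, -0.00364996,  0.44967014],
       [ 0.33232713,  0.43399927, -0.83737883, -0.0993107 ],
       [-0.50378335, -0.66889384, -0.5466108 ,  1.66717513],
       [ 0.        ,  0.        ,  0.        ,  
[... 967 characters left out ...]
9482465 ],
       [ 0.        ,  0.        ,  0.        ,  1.        ]])}
objective [([258, 260, 286, 279], 0.89), ([295, 290, 327, 314], 0.68), ([175, 232, 222, 270], 0.43)]
objective_red [([260, 258, 284, 280], 0.65), ([273, 248, 301, 266], 0.56)]
objective_yellow [([293, 240, 319, 256], 0.57)]
rest [([249, 244, 323, 295], 0.92)]
fixture [([379, 149, 425, 195], 0.82), ([248, 249, 324, 294], 0.63), ([322, 149, 387, 212], 0.61)]
clamp_ball [([399, 152, 423, 163], 0.64), ([336, 150, 342, 170], 0.54)]
back_stop [([402, 160, 413, 173], 0.62)]
slide_box [([176, 236, 223, 269], 0.72)]
cleaner [([360, 145, 369, 169], 0.64), ([320, 147, 382, 216], 0.34)]
objective_can [([187, 287, 211, 320], 0.65)]
```

Run:
```python
import cv2,numpy as np
a=cv2.imread("pics/scene0.png")[120:370,190:480];b=cv2.imread("pics/side0.png")[130:330,160:450]
a=cv2.resize(a,(660,569),interpolation=cv2.INTER_CUBIC)
cv2.imwrite("pics/a.png",a);cv2.imwrite("pics/b.png",cv2.resize(b,(800,552),interpolation=cv2.INTER_CUBIC))
```

```text
(no output)
```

View pics/a.png

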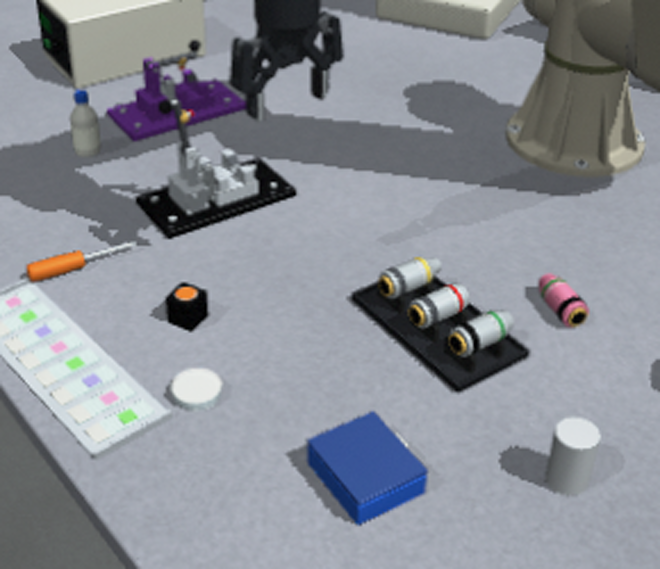

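View pics/b.png

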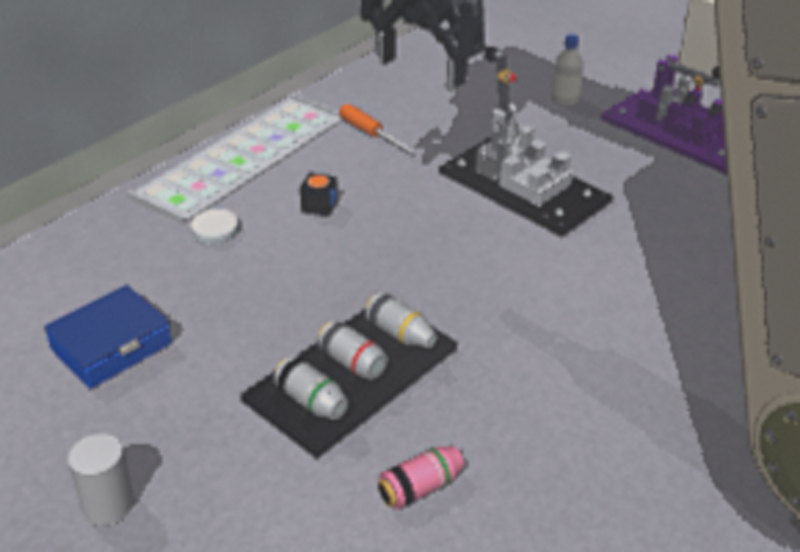

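Scene crop: the candidates for the objective are the green ring in the rest (full px 402,266), red (382,254), yellow (369,241) and the pink look-alike outside the rest (437,251). I choose the green one. The fixture is the black-footed one (285,203), not the purple one (265,163). The hold-down arm is up.

```bash
cat > h.py <<'E'
from workcell import get_state, imaging, env, spotter
import cv2,numpy as np
from scipy.optimize import least_squares
from scipy.spatial.transform import Rotation as R
def proj(i,P):
    P=np.atleast_2d(P);T=i["world_to_cam"];c=P@T[:3,:3].T+T[:3,3];s=c[:,:2]/c[:,2:]
    s=s*(1+i["k1"]*(s**2).sum(1,keepdims=True));return s*[i["fx"],i["fy"]]+[i["cx"],i["cy"]]
def ray(i,uv):
    K=np.array([[i["fx"],0,i["cx"]],[0,i["fy"],i["cy"]],[0,0,1]])
    s=cv2.undistortPoints(np.array(uv,float).reshape(-1,1,2),K,np.array([i["k1"],0,0,0.]))[:,0]
    T=i["world_to_cam"];Rm=T[:3,:3];o=-Rm.T@T[:3,3]
    return o,np.c_[s,np.ones(len(s))]@Rm
def onz(i,uv,z):
    o,d=ray(i,uv);return o+d*((z-o[2])/d[:,2])[:,None]
def toolmat():
    q=get_state()["orientation"];return R.from_quat(np.r_[q[1:],q[0]]).as_matrix()
E
python3 - <<'E'
from h import *
np.set_printoptions(precision=3,suppress=True)
sc=imaging.camera_info("scene");sd=imaging.camera_info("side");w=imaging.camera_info("wrist")
S=lambda p:np.array(p)/2.276+[190,120]
D=lambda p:np.array(p)/[2.759,2.76]+[160,130]
print("rest sc",onz(sc,S([(353,297),(527,352),(460,388)]),.012))
print("rest sd",onz(sd,D([(242,396),(318,456),(457,345)]),.012))
print("foot sc L B R",onz(sc,S([(137,198),(172,235),(296,190),(258,160)]),.012))
print("foot sd L B R",onz(sd,D([(440,170),(563,233),(611,197)]),.012))
print("green obj",onz(sc,S([(483,333)]),.04),onz(sd,D([(312,388)]),.04))
print("cube,cap,can,pink",onz(sc,S([(188,305),(82,130),(572,460),(563,299)]),.02))
print("ball sc",S([(178,108)]),"sd",D([(491,52)]))
T=w["world_to_cam"];o=-T[:3,:3].T@T[:3,3];print("wrist cam",w["fx"],w["cx"],w["cy"],w["k1"],o,T[:3,:3])
print(toolmat())
E
```

```text
rest sc [[0.553 0.105 0.012]
 [0.457 0.311 0.012]
 [0.563 0.307 0.012]]
rest sd [[0.554 0.304 0.012]
 [0.442 0.313 0.012]
 [0.431 0.108 0.012]]
foot sc L B R [[ 0.654 -0.261  0.012]
 [ 0.662 -0.15   0.012]
 [ 0.458 -0.139  0.012]
 [ 0.453 -0.242  0.012]]
foot sd L B R [[ 0.653 -0.151  0.012]
 [ 0.45  -0.135  0.012]
 [ 0.443 -0.242  0.012]]
green obj [[0.499 0.276 0.04 ]] [[0.487 0.271 0.04 ]]
cube,cap,can,pink [[ 0.732  0.001  0.02 ]
 [ 0.63  -0.479  0.02 ]
 [ 0.553  0.463  0.02 ]
 [ 0.354  0.277  0.02 ]]
ball sc [[268.207 167.452]] sd [[337.963 148.841]]
wrist cam 309.0918201940691 316.1199985612008 202.6905381179684 -0.02253202540582126 [0.575 0.08  0.374] [[ 1.    -0.001  0.001]
 [-0.001 -0.951  0.309]
 [ 0.001 -0.309 -0.951]]
[[ 0.  1.  0.]
 [ 1. -0. -0.]
 [-0.  0. -1.]]
```

Emit:
play_rows:
  moves:
    - {"claw": 5.5, "delta_pos": [27.0, -8.0, 0], "twist": -90}
    - {"claw": 5.5, "delta_pos": [27.0, -8.0, 0], "twist": -90}
    - {"claw": 5.5, "delta_pos": [27.0, -8.0, 0], "twist": -90}
    - {"claw": 5.5, "delta_pos": [27.0, -8.0, 0], "twist": -90}
    - {"claw": 5.5, "delta_pos": [27.0, -8.0, 0], "twist": -90}
    - {"claw": 5.5, "delta_pos": [27.0, -8.0, 0], "twist": -90}
    - {"claw": 5.5, "delta_pos": [27.0, -8.0, 0], "twist": -90}
    - {"claw": 5.5, "delta_pos": [27.0, -8.0, 0], "twist": -90}
    - {"claw": 5.5, "delta_pos": [27.0, -8.0, 0], "twist": -90}
    - {"claw": 5.5, "delta_pos": [27.0, -8.0, 0], "twist": -90}
    - {"claw": 5.5, "delta_pos": [27.0, -8.0, 0], "twist": -90}
    - {"claw": 5.5, "delta_pos": [27.0, -8.0, 0], "twist": -90}
  force: 30

```text
clock: 2.6
tcp_pos: [0.495, 0.27, 0.1958]
orientation: [0.0, 0.0, 1.0, -0.0]
wrist_force: [-0.4, -1.0, 0.2]
finger_gap: 0.055
```

Run:
```python
from h import *
np.set_printoptions(precision=3,suppress=True)
s=get_state();i=imaging.camera_info("wrist");im=imaging.read_camera("wrist");cv2.imwrite("pics/w1.png",im[:,:,::-1]);np.save("w1.npy",i)
print(s["clock"],s["tcp_pos"],s["wrist_force"],s["joint_pos"]);print(toolmat())
for q in ["objective","objective_red","objective_yellow","rest"]:
    for d in spotter.spot_in("wrist",q)[:3]:
        e=np.array(d["extent"]);print(q,e.round(),round(d["conf"],2),onz(i,[(e[:2]+e[2:])/2],.04))
```

```text
2.6 [0.495 0.27  0.196] [-0.384 -1.027  0.18 ] [ 0.357  0.291  0.016  1.295 -0.     0.358]
[[-1.     0.001  0.   ]
 [ 0.001  1.    -0.   ]
 [-0.    -0.    -1.   ]]
objective [278.  11. 360.  67.] 0.9 [[0.357 0.273 0.04 ]]
objective [303. 138. 334. 211.] 0.8 [[0.492 0.273 0.04 ]]
objective_red [299. 140. 333. 211.] 0.65 [[0.494 0.27  0.04 ]]
objective_red [242. 148. 275. 215.] 0.59 [[0.5   0.206 0.04 ]]
objective_yellow [177. 132. 219. 208.] 0.83 [[0.487 0.14  0.04 ]]
rest [173. 122. 351. 225.] 0.87 [[0.491 0.211 0.04 ]]
```

View pics/w1.png

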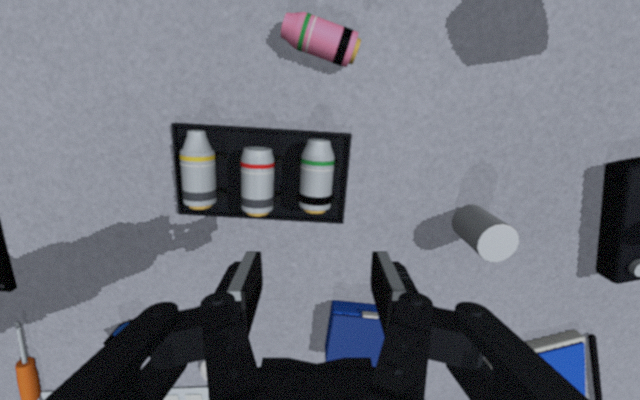

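Wrist view: green-ring objective at (317,175) with nose up (−x) and brass thread at (316,211); red at (257,180), yellow at (198,170), pink outside at (320,38).

Run:
```python
from h import *
np.set_printoptions(precision=4,suppress=True)
i=np.load("w1.npy",allow_pickle=True).item();im=cv2.imread("pics/w1.png")
c=cv2.resize(im[115:235,165:360],(780,480),interpolation=cv2.INTER_CUBIC);cv2.imwrite("pics/w1c.png",c)
g=im[:,:,:3].max(2).astype(float)
P=[]
for r in range(146,212,3):
    row=g[r,294:345];m=np.where(row>90)[0]
    rows=im[r,316]
    def edge(a,b):
        seg=g[r,a:b];return a
    print(r,m.min()+294,m.max()+294,im[r,316])
```

```text
146 307 330 [182 174 169]
149 305 331 [184 180 173]
152 304 332 [185 179 173]
155 303 333 [179 174 168]
158 303 333 [176 167 163]
161 305 333 [130 148 117]
164 303 332 [ 83 141  60]
167 302 333 [172 165 159]
170 302 333 [182 180 178]
173 302 332 [174 170 161]
176 302 332 [176 169 162]
179 302 332 [178 172 166]
182 302 331 [178 172 166]
185 301 331 [177 172 165]
188 301 331 [177 170 164]
191 301 331 [178 172 164]
194 303 330 [181 176 167]
197 312 325 [122 118 109]Traceback (most recent call last):
  File "<stdin>", line 12, in <module>
    return umr_minimum(a, axis, None, out, keepdims, initial, where)
ValueError: zero-size array to reduction operation minimum which has no identity
```

View pics/w1c.png

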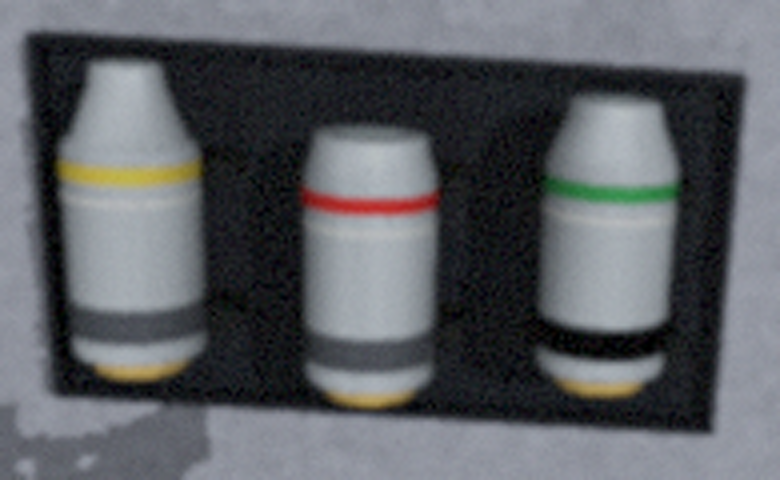

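Run:
```python
from h import *
np.set_printoptions(precision=4,suppress=True)
i=np.load("w1.npy",allow_pickle=True).item()
C=lambda p:np.array(p,float)/4+[165,115]
print("shoulder top edge",onz(i,C([(600,380)]),.054),"nose top",onz(i,C([(617,100)]),.048),"red shoulder",onz(i,C([(368,392)]),.054))
print("axis pts",onz(i,[(318.3,155),(317.8,167),(317.2,176),(316.2,188)],.047))
print("rest corners",onz(i,C([(30,37),(745,78),(712,430),(52,393)]),.012))
```

```text
shoulder top edge [[0.5288 0.2691 0.054 ]] nose top [[0.4537 0.2737 0.048 ]] red shoulder [[0.5322 0.2052 0.054 ]]
axis pts [[0.4695 0.2727 0.047 ]
 [0.4824 0.2722 0.047 ]
 [0.4923 0.2715 0.047 ]
 [0.5057 0.2704 0.047 ]]
rest corners [[0.4394 0.1062 0.012 ]
 [0.4516 0.3108 0.012 ]
 [0.5603 0.3041 0.012 ]
 [0.5477 0.0975 0.012 ]]
```

Emit:
play_rows:
  moves:
    - {"claw": 5.0, "delta_pos": [0.1, 0.13, 3], "twist": 3.4}
    - {"claw": 5.0, "delta_pos": [0.1, 0.13, 6], "twist": 3.4}
    - {"claw": 5.0, "delta_pos": [0.1, 0.13, 9], "twist": 3.4}
    - {"claw": 5.0, "delta_pos": [0.1, 0.13, 11.5], "twist": 3.4}
    - {"claw": 5.0, "delta_pos": [0.1, 0.13, 13], "twist": 3.4}
    - {"claw": 5.0, "delta_pos": [0.1, 0.13, 14.5], "twist": 3.4}
    - {"claw": 5.0, "delta_pos": [0.1, 0.13, 15.5], "twist": 3.4}
    - {"claw": 5.0, "delta_pos": [0.1, 0.13, 16.2], "twist": 3.4}
    - {"claw": 5.0, "delta_pos": [0.1, 0.13, 16.7], "twist": 3.4}
    - {"claw": 5.0, "delta_pos": [0.1, 0.13, 16.7], "twist": 3.4}

```text
clock: 4.1
tcp_pos: [0.494, 0.2713, 0.0287]
orientation: [-0.0, 0.03, 1.0, -0.0]
wrist_force: [-0.6, 1.4, 0.4]
finger_gap: 0.0499
```

Run:
```python
from h import *
im=imaging.read_camera("wrist");cv2.imwrite("pics/w2.png",cv2.resize(im[100:400,140:500,::-1],(720,600)))
print(get_state()["tcp_pos"])
```

```text
[0.4941924 0.2713354 0.0289881]
```

View pics/w2.png

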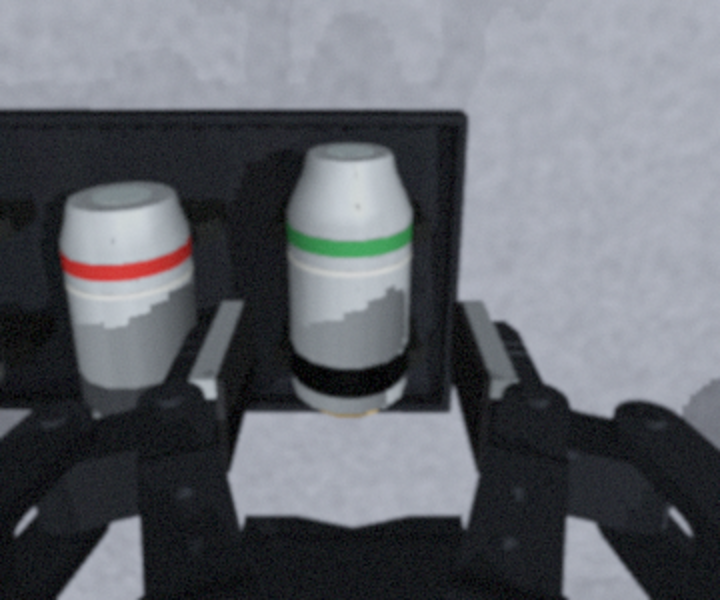

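The wrist crop shows the green-ring barrel centred between the jaws (barrel mid px 350, pads 232/470), clear of the red one. Closing and lifting.

Emit:
play_rows:
  moves:
    - {"claw": 3.0, "delta_pos": [0, 0, 0], "twist": 0}
    - {"claw": 3.0, "delta_pos": [0, 0, 0], "twist": 0}
    - {"claw": 3.0, "delta_pos": [0, 0, 0], "twist": 0}
    - {"claw": 3.0, "delta_pos": [0, 0, 0], "twist": 0}
    - {"claw": 3.0, "delta_pos": [0, 0, 0], "twist": 0}
    - {"claw": 3.0, "delta_pos": [0, 0, -0.5], "twist": 0}
    - {"claw": 3.0, "delta_pos": [0, 0, -2], "twist": 0}
    - {"claw": 3.0, "delta_pos": [0, 0, -5], "twist": 0}
    - {"claw": 3.0, "delta_pos": [0, 0, -9], "twist": 0}
    - {"claw": 3.0, "delta_pos": [0, 0, -13], "twist": 0}
    - {"claw": 3.0, "delta_pos": [0, 0, -16.7], "twist": 0}
    - {"claw": 3.0, "delta_pos": [0, 0, -16.7], "twist": 0}
  force: 40

```text
clock: 5.65
tcp_pos: [0.4963, 0.2722, 0.2006]
orientation: [0.004, 0.03, 1.0, 0.002]
wrist_force: [-0.4, 0.3, 0.1]
finger_gap: 0.0303
```

Run:
```python
from h import *
im=imaging.read_camera("wrist");cv2.imwrite("pics/w3.png",cv2.resize(im[100:400,140:500,::-1],(720,600)))
s=get_state();print(s["tcp_pos"],s["finger_gap"],s["wrist_force"])
```

```text
[0.49522574 0.27175498 0.19835056] 0.029765595511306753 [-0.16939784  0.04820168 -0.04274688]
```

View pics/w3.png

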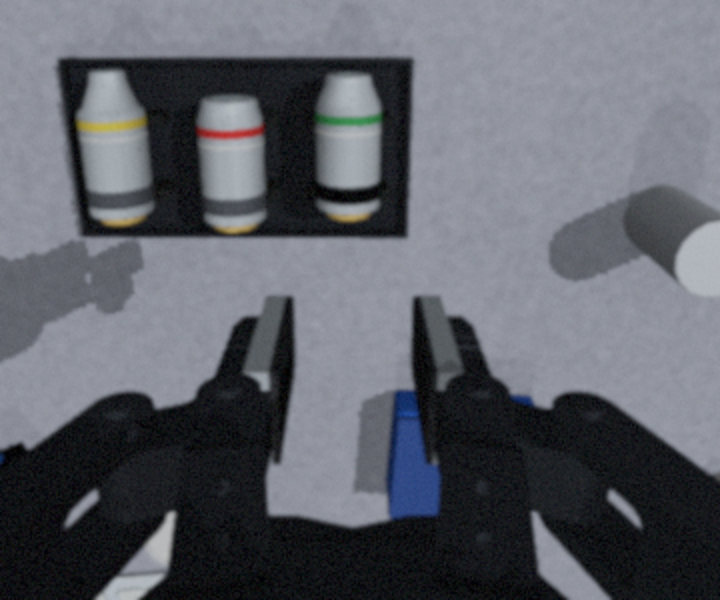

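Run:
```python
from h import *
np.set_printoptions(precision=1,suppress=True)
i=imaging.camera_info("wrist");s=get_state();p=s["tcp_pos"];M=toolmat()
for h in (.015,.025,.0427):
  for x in (.011,-.011):
    for t in (0,.003,.006,.010,.013,.038):
        q=proj(i,p+M@np.array([x,h,-t]))[0];q2=proj(i,p+M@np.array([x,-h,-t]))[0]
        print(h,x,t,(q-[140,100])*2,(q2-[140,100])*2, "full",q,q2)
```

```text
0.015 0.011 0 [399.6 236. ] [302.1 236.1] full [339.8 218. ] [291.1 218.1]
0.015 0.011 0.003 [400.3 239.6] [301.4 239.6] full [340.2 219.8] [290.7 219.8]
0.015 0.011 0.006 [401.1 243.2] [300.6 243.3] full [340.5 221.6] [290.3 221.6]
0.015 0.011 0.01 [402.1 248.2] [299.5 248.3] full [341.  224.1] [289.8 224.2]
0.015 0.011 0.013 [402.9 252.2] [298.7 252.2] full [341.4 226.1] [289.3 226.1]
0.015 0.011 0.038 [410.7 290.4] [290.4 290.4] full [345.3 245.2] [285.2 245.2]
0.015 -0.011 0 [398.  300.5] [303.9 300.6] full [339.  250.3] [292.  250.3]
0.015 -0.011 0.003 [398.7 304.9] [303.2 305. ] full [339.3 252.4] [291.6 252.5]
0.015 -0.011 0.006 [399.3 309.4] [302.5 309.4] full [339.7 254.7] [291.3 254.7]
0.015 -0.011 0.01 [400.3 315.5] [301.5 315.6] full [340.1 257.8] [290.8 257.8]
0.015 -0.011 0.013 [401.  320.3] [300.7 320.4] full [340.5 260.2] [290.4 260.2]
0.015 -0.011 0.038 [408.2 366.9] [293.2 367. ] full [344.1 283.4] [286.6 283.5]
0.025 0.011 0 [432.1 236. ] [269.7 236.1] full [356. 218.] [274.8 218.1]
0.025 0.011 0.003 [433.3 239.5] [268.4 239.7] full [356.6 219.8] [274.2 219.8]
0.02
[... 1041 characters left out ...]
496.6 248.1] [205.  248.3] full [388.3 224.1] [242.5 224.2]
0.0427 0.011 0.013 [498.9 252. ] [202.6 252.2] full [389.5 226. ] [241.3 226.1]
0.0427 0.011 0.038 [521.5 290.2] [179.7 290.4] full [400.7 245.1] [229.8 245.2]
0.0427 -0.011 0 [484.7 300.4] [217.3 300.6] full [382.3 250.2] [248.6 250.3]
0.0427 -0.011 0.003 [486.6 304.7] [215.3 304.9] full [383.3 252.4] [247.6 252.5]
0.0427 -0.011 0.006 [488.6 309.2] [213.3 309.4] full [384.3 254.6] [246.6 254.7]
0.0427 -0.011 0.01 [491.4 315.4] [210.5 315.6] full [385.7 257.7] [245.2 257.8]
0.0427 -0.011 0.013 [493.5 320.2] [208.3 320.3] full [386.8 260.1] [244.1 260.2]
0.0427 -0.011 0.038 [514.2 366.6] [187.2 366.8] full [397.1 283.3] [233.6 283.4]
```

Run:
```python
from h import *
np.set_printoptions(precision=1,suppress=True)
sc=imaging.camera_info("scene");sd=imaging.camera_info("side")
for t in (0,.013,.03,.05):
    P=[[.5744+s*.0427,0,.195+t] for s in (1,-1)]
    print(t,"scene crop",(proj(sc,P)-[190,120])*2.276,"side crop",(proj(sd,P)-[160,130])*2.76)
# current pictures
for c,i in(("scene",sc),("side",sd)):
    im=imaging.read_camera(c);p=get_state()["tcp_pos"];M=toolmat()
    u=proj(i,p)[0].astype(int);cr=im[max(u[1]-50,0):u[1]+30,u[0]-50:u[0]+50,::-1].copy()
    cr=cv2.resize(cr,None,fx=4,fy=4,interpolation=cv2.INTER_CUBIC);o=np.array([u[0]-50,max(u[1]-50,0)])
    for t,col in((0,(0,0,255)),(.019,(0,255,0)),(.04,(255,0,0))):
        for s in(1,-1):
            q=(proj(i,p+M@np.array([0,s*.015,-t]))[0]-o)*4;cv2.circle(cr,tuple(int(v) for v in q),3,col,-1)
    cv2.imwrite(f"pics/f_{c}.png",cr)
a=cv2.imread("pics/f_scene.png");b=cv2.imread("pics/f_side.png");h=min(len(a),len(b));cv2.imwrite("pics/f.png",np.hstack([a[:h],b[:h]]))
```

```text
0 scene crop [[259.6 153.8]
 [315.8 132.5]] side crop [[387.8 101.4]
 [448.4 126.3]]
0.013 scene crop [[259.4 144.4]
 [315.8 123.3]] side crop [[387.7  91.2]
 [448.8 115.9]]
0.03 scene crop [[259.  131.9]
 [315.9 111.1]] side crop [[387.7  77.6]
 [449.3 102. ]]
0.05 scene crop [[258.7 117. ]
 [316.   96.6]] side crop [[387.6  61.4]
 [449.9  85.4]]
```

View pics/f.png

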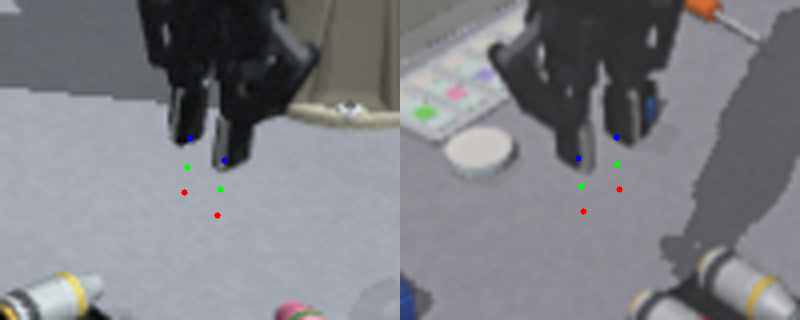

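The pictures disagree with the documentation. The fingertips end about 38 mm short of the reported TCP (the blue dots at 40 mm sit on the tips), so the jaws closed above the barrel. The objective is untouched. I'll go about 38 mm deeper.

Emit:
play_rows:
  moves:
    - {"claw": 5.0, "delta_pos": [-0.2, 0, 3], "twist": 0}
    - {"claw": 5.0, "delta_pos": [-0.2, 0, 7], "twist": 0}
    - {"claw": 5.0, "delta_pos": [-0.2, 0, 11], "twist": 0}
    - {"claw": 5.0, "delta_pos": [-0.2, 0, 14.5], "twist": 0}
    - {"claw": 5.0, "delta_pos": [-0.2, 0, 16.5], "twist": 0}
    - {"claw": 5.0, "delta_pos": [-0.2, 0, 17.5], "twist": 0}
    - {"claw": 5.0, "delta_pos": [-0.2, 0, 18.5], "twist": 0}
    - {"claw": 5.0, "delta_pos": [-0.2, 0, 19.3], "twist": 0}
    - {"claw": 5.0, "delta_pos": [-0.2, 0, 20], "twist": 0}
    - {"claw": 5.0, "delta_pos": [-0.2, 0, 20.5], "twist": 0}
    - {"claw": 5.0, "delta_pos": [-0.2, 0, 20.5], "twist": 0}
    - {"claw": 5.0, "delta_pos": [-0.2, 0, 20.5], "twist": 0}

```text
clock: 7.3
tcp_pos: [0.4963, 0.2713, -0.0089]
orientation: [0.0, 0.03, 1.0, 0.0]
wrist_force: [-0.2, -0.6, -0.5]
finger_gap: 0.05
```

Run:
```python
from h import *
im=imaging.read_camera("wrist");a=cv2.resize(im[90:390,170:470,::-1],(500,500));a=a[:,:400]
im=imaging.read_camera("side");b=cv2.resize(im[220:320,240:340,::-1],(400,400),interpolation=cv2.INTER_CUBIC)
b=cv2.copyMakeBorder(b,0,100,0,0,cv2.BORDER_CONSTANT)
cv2.imwrite("pics/g.png",np.hstack([a,b]))
print(get_state()["tcp_pos"],get_state()["wrist_force"])
```

```text
[ 0.49632994  0.27126437 -0.0088542 ] [ 0.42329786 -0.57761318 -0.3214212 ]
```

View pics/g.png

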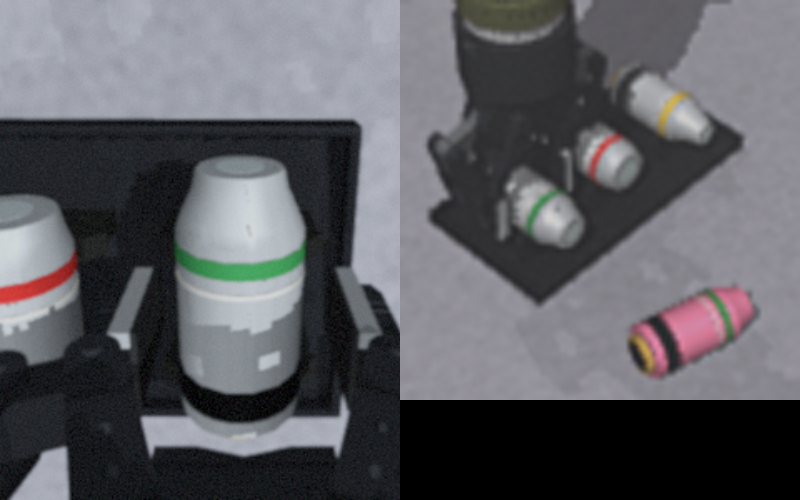

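Fingers now stand on both sides of the green barrel (pad tips at crop (152,268) and (338,268), just behind the ring). Closing.

Emit:
play_rows:
  moves:
    - {"claw": 3.0, "delta_pos": [0, 0, 0], "twist": 0}
    - {"claw": 3.0, "delta_pos": [0, 0, 0], "twist": 0}
    - {"claw": 3.0, "delta_pos": [0, 0, 0], "twist": 0}
    - {"claw": 3.0, "delta_pos": [0, 0, 0], "twist": 0}
    - {"claw": 3.0, "delta_pos": [0, 0, 0], "twist": 0}
    - {"claw": 3.0, "delta_pos": [0, 0, 0], "twist": 0}
  force: 40

```text
clock: 8.15
tcp_pos: [0.4962, 0.27, -0.0086]
orientation: [0.0, 0.03, 1.0, -0.001]
wrist_force: [-0.9, -5.6, 5.4]
finger_gap: 0.0347
```

Emit:
play_rows:
  moves:
    - {"claw": 5.0, "delta_pos": [0, 0, 0], "twist": 0}
    - {"claw": 5.0, "delta_pos": [0, 0, 0], "twist": 0}
    - {"claw": 5.0, "delta_pos": [0, -0.1, 0], "twist": 0}
    - {"claw": 5.0, "delta_pos": [0, -0.1, 0.4], "twist": 0}
    - {"claw": 5.0, "delta_pos": [0, -0.1, 0.8], "twist": 0}
    - {"claw": 5.0, "delta_pos": [0, -0.1, 1.1], "twist": 0}
    - {"claw": 5.0, "delta_pos": [0, -0.1, 1.1], "twist": 0}

```text
clock: 9.02
tcp_pos: [0.4958, 0.2701, -0.0206]
orientation: [-0.0, 0.03, 1.0, -0.0]
wrist_force: [0.2, 0.8, -0.8]
finger_gap: 0.0497
```

Emit:
play_rows:
  moves:
    - {"claw": 3.0, "delta_pos": [0, 0, 0], "twist": 0}
    - {"claw": 3.0, "delta_pos": [0, 0, 0], "twist": 0}
    - {"claw": 3.0, "delta_pos": [0, 0, 0], "twist": 0}
    - {"claw": 3.0, "delta_pos": [0, 0, 0], "twist": 0}
    - {"claw": 3.0, "delta_pos": [0, 0, 0], "twist": 0}
    - {"claw": 3.0, "delta_pos": [0, 0, 0], "twist": 0}

```text
clock: 9.78
tcp_pos: [0.4961, 0.27, -0.02]
orientation: [0.0, 0.03, 1.0, -0.0]
wrist_force: [-1.3, -2.5, 3.6]
finger_gap: 0.0347
```

Emit:
play_rows:
  moves:
    - {"claw": 5.0, "delta_pos": [0, 0, 0], "twist": 0}
    - {"claw": 5.0, "delta_pos": [0, 0, 0], "twist": 0}
    - {"claw": 5.0, "delta_pos": [0, 0, -0.5], "twist": 0}
    - {"claw": 5.0, "delta_pos": [0, 0, -1.0], "twist": 0}
    - {"claw": 5.0, "delta_pos": [0, 0, -1.0], "twist": 0}
    - {"claw": 3.0, "delta_pos": [0, 0, -1.0], "twist": 0}
    - {"claw": 3.0, "delta_pos": [0, 0, -1.0], "twist": 0}
    - {"claw": 3.0, "delta_pos": [0, 0, -1.0], "twist": 0}
    - {"claw": 3.0, "delta_pos": [0, 0, -1.0], "twist": 0}
    - {"claw": 3.0, "delta_pos": [0, 0, -1.0], "twist": 0}
    - {"claw": 3.0, "delta_pos": [0, 0, -1.0], "twist": 0}

```text
clock: 11.15
tcp_pos: [0.4961, 0.27, -0.0098]
orientation: [0.0, 0.03, 1.0, -0.0]
wrist_force: [-0.9, -1.0, 5.4]
finger_gap: 0.0347
```

Emit:
play_rows:
  moves:
    - {"claw": 3.0, "delta_pos": [0, 0, -0.5], "twist": 0}
    - {"claw": 3.0, "delta_pos": [0, 0, -1.2], "twist": 0}
    - {"claw": 3.0, "delta_pos": [0, 0, -2], "twist": 0}
    - {"claw": 3.0, "delta_pos": [0, 0, -4], "twist": 0}
    - {"claw": 3.0, "delta_pos": [0, 0, -6], "twist": 0}
    - {"claw": 3.0, "delta_pos": [0, 0, -6], "twist": 0}

```text
clock: 11.9
tcp_pos: [0.4976, 0.2708, 0.0517]
orientation: [0.002, 0.03, 1.0, 0.001]
wrist_force: [0.8, 0.1, -1.8]
finger_gap: 0.0347
```

Emit:
play_rows:
  moves:
    - {"claw": 3.0, "delta_pos": [0, 0, -5], "twist": 0}
    - {"claw": 3.0, "delta_pos": [0, 0, -10], "twist": 0}
    - {"claw": 3.0, "delta_pos": [0.5, -5, -15], "twist": 0}
    - {"claw": 3.0, "delta_pos": [1, -10, -15], "twist": 0}
    - {"claw": 3.0, "delta_pos": [2, -15, -15], "twist": 0}
    - {"claw": 3.0, "delta_pos": [2, -20, -15], "twist": 0}
    - {"claw": 3.0, "delta_pos": [2, -25, -15], "twist": 0}
    - {"claw": 3.0, "delta_pos": [2, -30, -15], "twist": 0}
    - {"claw": 3.0, "delta_pos": [2, -35, -15], "twist": 0}
    - {"claw": 3.0, "delta_pos": [2, -40, -15], "twist": 0}
    - {"claw": 3.0, "delta_pos": [2, -44, -15], "twist": 0}
    - {"claw": 3.0, "delta_pos": [2, -46, -15], "twist": 0}

```text
clock: 13.4
tcp_pos: [0.4482, -0.1895, 0.1989]
orientation: [-0.0, 0.031, 1.0, 0.0]
wrist_force: [0.5, 0.4, -3.0]
finger_gap: 0.0351
```

Emit:
play_rows:
  moves:
    - {"claw": 3.0, "delta_pos": [0, 0, 0], "twist": 0}
    - {"claw": 3.0, "delta_pos": [0, 0, 0], "twist": 0}
    - {"claw": 3.0, "delta_pos": [0, 0, 0], "twist": 0}

```text
clock: 13.78
tcp_pos: [0.4488, -0.1866, 0.1998]
orientation: [-0.0, 0.029, 1.0, 0.0]
wrist_force: [-0.8, 0.6, -1.9]
finger_gap: 0.0343
```

Run:
```python
from h import *
np.set_printoptions(precision=4,suppress=True)
s=get_state();i=imaging.camera_info("wrist");im=imaging.read_camera("wrist");np.save("w4.npy",i);cv2.imwrite("pics/w4.png",im[:,:,::-1])
print(s["tcp_pos"],s["wrist_force"],s["finger_gap"],s["orientation"],s["joint_pos"])
cv2.imwrite("pics/w4c.png",cv2.resize(im[0:300,120:520,::-1],(800,600),interpolation=cv2.INTER_CUBIC))
for q in ["fixture","back_stop","clamp_ball","left_flank"]:
    for d in spotter.spot_in("wrist",q)[:3]: print(q,np.array(d["extent"]).round(),round(d["conf"],2))
```

```text
[ 0.4488 -0.1866  0.1998] [-0.7656  0.5991 -1.9379] 0.03434987980149051 [-0.      0.0288  0.9996  0.0002] [-0.5595  0.1399 -0.1668  1.2643  0.0003 -0.502 ]
fixture [  0. 102. 148. 266.] 0.72
fixture [267. 169. 356. 361.] 0.59
back_stop [531. 148. 639. 236.] 0.31
clamp_ball [  0. 174.  48. 261.] 0.55
```

View pics/w4c.png

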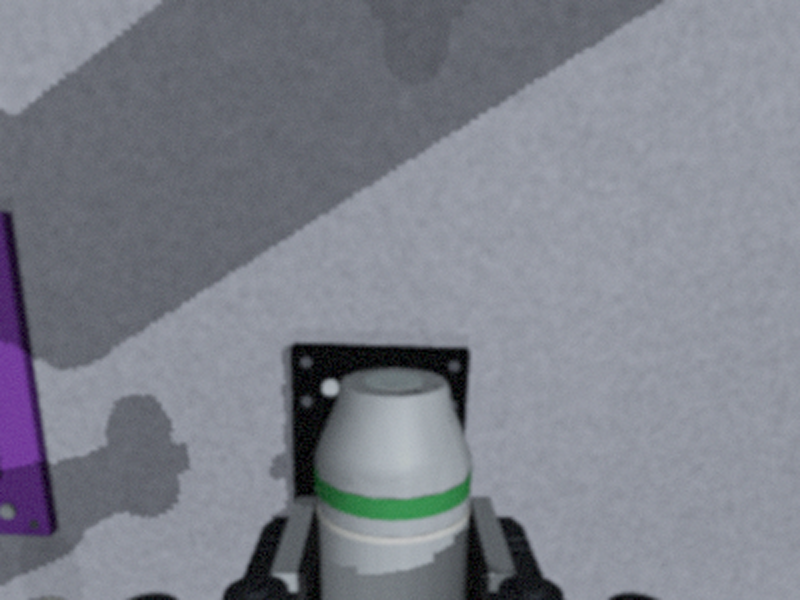

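Emit:
play_rows:
  moves:
    - {"claw": 3.0, "delta_pos": [-3, 5, 0], "twist": 0}
    - {"claw": 3.0, "delta_pos": [-6, 10, 0], "twist": 0}
    - {"claw": 3.0, "delta_pos": [-9.2, 15, 0], "twist": 0}
    - {"claw": 3.0, "delta_pos": [-9.2, 15, 0], "twist": 0}
    - {"claw": 3.0, "delta_pos": [-9.2, 15, 0], "twist": 0}
    - {"claw": 3.0, "delta_pos": [-9.2, 15, 0], "twist": 0}

```text
clock: 14.78
tcp_pos: [0.5489, -0.0445, 0.1998]
orientation: [-0.0, 0.03, 1.0, -0.0]
wrist_force: [0.2, -0.7, -2.1]
finger_gap: 0.0346
```

Run:
```python
from h import *
np.set_printoptions(precision=4,suppress=True)
s=get_state();i=imaging.camera_info("wrist");im=imaging.read_camera("wrist");np.save("w5.npy",i);cv2.imwrite("pics/w5.png",im[:,:,::-1])
print(s["tcp_pos"],s["wrist_force"])
P=proj(i,[[.45,-.14,.012],[.443,-.242,.012],[.654,-.255,.012],[.658,-.15,.012],[.60,-.2,.062],[.66,-.2,.17]]);print(P)
lo=np.maximum(P.min(0)-25,0).astype(int);hi=np.minimum(P.max(0)+25,[640,400]).astype(int)
c=im[lo[1]:hi[1],lo[0]:hi[0],::-1];f=min(500/c.shape[1],600/c.shape[0]);print("wrist crop",lo,hi,f)
c=cv2.resize(c,None,fx=f,fy=f,interpolation=cv2.INTER_CUBIC)
s0=cv2.imread("pics/scene0.png")[135:227,245:325];d0=cv2.imread("pics/side0.png")[140:220,315:387]
a=cv2.resize(s0,(290,333),interpolation=cv2.INTER_CUBIC);b=cv2.resize(d0,(240,266),interpolation=cv2.INTER_CUBIC)
can=np.zeros((600,800,3),np.uint8);can[:c.shape[0],:c.shape[1]]=c;can[:333,510:]=a;can[334:,510:750]=b
cv2.imwrite("pics/w5c.png",can)
```

```text
[ 0.5489 -0.0445  0.1998] [ 0.1917 -0.7029 -2.094 ]
[[224.9731  89.5265]
 [134.4603  89.5291]
 [162.788  258.2169]
 [241.2457 256.7982]
 [179.5343 233.9515]
 [140.9834 350.0906]]
wrist crop [109  64] [266 375] 1.9292604501607717
```

View pics/w5c.png

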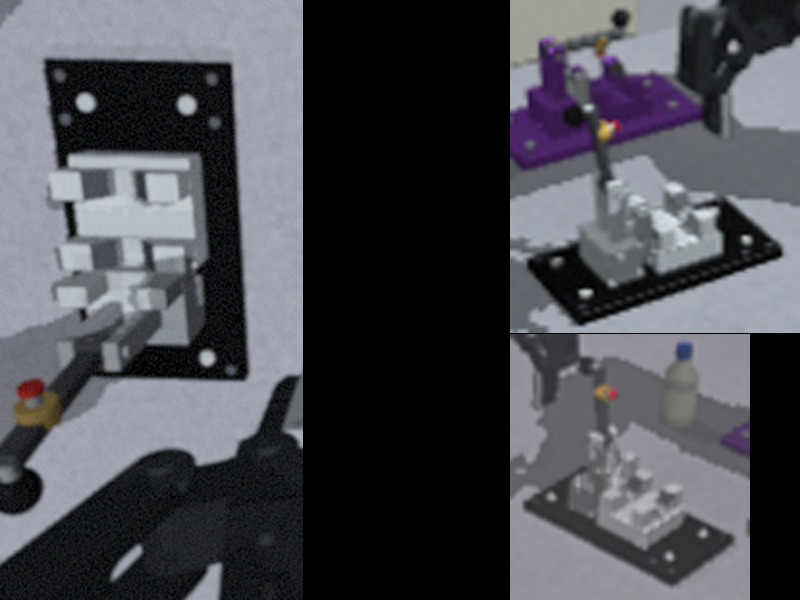

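```bash
cat > fx.py <<'E'
from h import *
np.set_printoptions(precision=4,suppress=True)
i=np.load("w5.npy",allow_pickle=True).item();im=cv2.imread("pics/w5.png")
C=lambda p:np.array(p,float)/1.92926+[109,64]
def W(x0,y0,yaw,p):
    p=np.atleast_2d(p);c,s=np.cos(yaw),np.sin(yaw)
    return np.c_[x0+c*p[:,0]-s*p[:,1],y0+s*p[:,0]+c*p[:,1],p[:,2]]
E
python3 - <<'E'
from fx import *
k=onz(i,C([(45,60),(232,64),(247,379)]),.012);print(k, np.linalg.norm(k[0]-k[1]),np.linalg.norm(k[1]-k[2]))
print("yaw",np.arctan2(*(k[2]-k[1])[[1,0]]),np.arctan2(-(k[1]-k[0])[0],(k[1]-k[0])[1]))
g=cv2.cvtColor(im,cv2.COLOR_BGR2GRAY)
for c in (141,145,191,195): print(c,[(r,int(g[r,c])) for r in range(140,232)] if c in(145,191) else "")
# predicted rows for a guess
for x0 in (.59,.60,.61):
    P=[[a,y,z] for y in(-.028,.028) for a,z in((-.06,.0545),(-.045,.0545),(-.019,.0545),(-.004,.0545),(0,.073),(.012,.073))]
    print(x0,proj(i,W(x0,-.197,-.06,P)).round(1).tolist())
E
```

```text
[[ 0.4487 -0.2458  0.012 ]
 [ 0.4584 -0.1364  0.012 ]
 [ 0.663  -0.1564  0.012 ]] 0.10988131721628339 0.2056334560275903
yaw -0.09730321989015901 -0.088333961454054
141 
145 [(140, 13), (141, 12), (142, 22), (143, 76), (144, 124), (145, 166), (146, 179), (147, 183), (148, 185), (149, 175), (150, 149), (151, 124), (152, 134), (153, 162), (154, 187), (155, 192), (156, 193), (157, 191), (158, 191), (159, 192), (160, 192), (161, 191), (162, 192), (163, 192), (164, 193), (165, 194), (166, 188), (167, 159), (168, 96), (169, 21), (170, 1), (171, 12), (172, 5), (173, 1), (174, 15), (175, 2), (176, 18), (177, 0), (178, 11), (179, 11), (180, 14), (181, 12), (182, 24), (183, 25), (184, 35), (185, 32), (186, 45), (187, 73), (188, 100), (189, 124), (190, 155), (191, 184), (192, 194), (193, 196), (194, 194), (195, 194), (196, 190), (197, 192), (198, 193), (199, 195), (200, 195), (201, 196), (202, 193), (203, 181), (204, 164), (205, 153), (206, 144), (207, 124), (208, 114), (209, 111), (210, 105), (211, 105), (212, 138), (213, 173), (214, 186), (215, 188), (216, 188), (217, 188), (218, 190), (219, 
[... 1138 characters left out ...]
, (223, 125), (224, 103), (225, 76), (226, 69), (227, 67), (228, 66), (229, 63), (230, 64), (231, 60)]
195 
0.59 [[149.8, 170.9], [152.1, 184.4], [155.9, 207.1], [158.1, 219.7], [150.4, 229.4], [152.2, 239.6], [201.7, 170.7], [203.2, 184.3], [205.9, 207.0], [207.4, 219.7], [202.1, 229.4], [203.4, 239.6]]
0.6 [[151.9, 179.9], [154.1, 193.3], [157.9, 215.5], [160.0, 227.9], [152.5, 237.9], [154.3, 247.9], [203.3, 179.8], [204.8, 193.2], [207.4, 215.5], [208.9, 227.9], [203.7, 237.9], [205.0, 248.0]]
0.61 [[153.9, 188.8], [156.1, 201.9], [159.8, 223.8], [161.9, 235.9], [154.5, 246.2], [156.3, 256.1], [204.9, 188.7], [206.4, 201.8], [208.9, 223.8], [210.4, 236.0], [205.3, 246.3], [206.5, 256.2]]
```

Run:
```python
from fx import *
g=cv2.cvtColor(im,cv2.COLOR_BGR2GRAY)
for r in (160,195,217): print(r," ".join(f"{c}:{g[r-1:r+2,c].mean():.0f}" for c in range(130,216)))
px=[(145,153,-.06,.0545),(145,167.3,-.045,.0545),(145,190,-.019,.0545),(145,203.8,-.004,.0545),(145,212.3,0,.073),(145,223.5,.012,.073),
(191,153.6,-.06,.0545),(191,190.8,-.019,.0545),(191,213,0,.073),(191,224,.012,.073)]
ex=np.array([p[2] for p in px])
Q=np.array([onz(i,[p[:2]],p[3])[0] for p in px])
r=least_squares(lambda v:(Q[:,0]-v[0])*np.cos(v[1])+(Q[:,1]+.197)*np.sin(v[1])-ex,[.57,-.09])
print("x0 at y=-.197, yaw",r.x,r.fun*1e3)
```

```text
160 130:160 131:159 132:155 133:141 134:141 135:170 136:190 137:194 138:197 139:195 140:196 141:193 142:192 143:194 144:194 145:192 146:191 147:191 148:193 149:192 150:178 151:136 152:85 153:79 154:79 155:79 156:81 157:81 158:77 159:78 160:81 161:81 162:77 163:76 164:89 165:105 166:117 167:120 168:140 169:174 170:187 171:187 172:185 173:184 174:185 175:186 176:184 177:171 178:144 179:103 180:71 181:56 182:57 183:64 184:116 185:171 186:192 187:195 188:196 189:195 190:195 191:194 192:193 193:192 194:193 195:192 196:191 197:193 198:194 199:194 200:182 201:144 202:114 203:108 204:111 205:110 206:116 207:124 208:118 209:112 210:111 211:110 212:109 213:95 214:58 215:23
195 130:158 131:157 132:158 133:159 134:159 135:159 136:156 137:141 138:120 139:119 140:154 141:187 142:195 143:196 144:195 145:193 146:189 147:187 148:190 149:190 150:187 151:188 152:188 153:187 154:184 155:166 156:120 157:78 158:73 159:72 160:75 161:77 162:78 163:73 164:76 165:75 166:75 167:75 168:78 169:93 170:112 171:115 172:131 173:166 174:186 175:192 176:192 177:193 178:191 179:192 180:193 181:188 182:169 183:124 184:7
[... 339 characters left out ...]
141:187 142:187 143:186 144:188 145:189 146:189 147:189 148:187 149:185 150:182 151:181 152:174 153:157 154:122 155:101 156:99 157:100 158:99 159:105 160:119 161:144 162:163 163:178 164:186 165:192 166:191 167:189 168:187 169:187 170:187 171:186 172:188 173:188 174:182 175:166 176:153 177:142 178:140 179:149 180:169 181:181 182:183 183:182 184:180 185:171 186:148 187:140 188:136 189:134 190:135 191:134 192:133 193:132 194:110 195:76 196:56 197:55 198:55 199:55 200:65 201:84 202:107 203:115 204:94 205:68 206:58 207:58 208:56 209:59 210:71 211:92 212:107 213:103 214:67 215:34
x0 at y=-.197, yaw [ 0.5712 -0.0733] [-0.0595  0.2449 -0.5417  0.3736 -0.3841  0.3528  0.1647 -0.1904 -0.2181
  0.2579]
```

Run:
```python
from fx import *
lat=[(134.4,160,-.035,.0545),(201.1,160,.035,.0545),(139.9,195,-.035,.0545),(204.1,195,.035,.0545),(137.8,217,-.030,.073),(194.6,217,.030,.073)]
lon=[(145,153,-.06,.0545),(145,167.3,-.045,.0545),(145,190,-.019,.0545),(145,203.8,-.004,.0545),(145,212.3,0,.073),(145,223.5,.012,.073),
(191,153.6,-.06,.0545),(191,190.8,-.019,.0545),(191,213,0,.073),(191,224,.012,.073)]
ft=onz(i,C([(45,60),(232,64),(247,379)]),.012);fy=[-.055,.055,.055]
A=np.array([onz(i,[p[:2]],p[3])[0] for p in lon]);B=np.array([onz(i,[p[:2]],p[3])[0] for p in lat])
ea=[p[2] for p in lon];eb=[p[2] for p in lat]
def f(v,foot=True):
    c,s=np.cos(v[2]),np.sin(v[2])
    X=lambda Q:(Q[:,0]-v[0])*c+(Q[:,1]-v[1])*s; Y=lambda Q:-(Q[:,0]-v[0])*s+(Q[:,1]-v[1])*c
    r=[X(A)-ea,Y(B)-eb]
    if foot: r.append(Y(ft)-fy)
    return np.concatenate(r)
for F in(True,False):
    r=least_squares(f,[.57,-.197,-.08],args=(F,));print(r.x,(r.fun*1e3).round(1))
v=r.x
ball=onz(i,C([(18,490)]),.17);print("ball if z=.17",ball)
for th in(1.7,1.8,1.9,2.0):
    c,s=np.cos(th),np.sin(th);p=[.026-.08*c+.016*s,0,.096+.08*s+.016*c];print(th,p,W(*v,p),(proj(i,W(*v,p))-[109,64])*1.92926)
```

```text
[ 0.5709 -0.2038 -0.096 ] [ 0.3  0.7 -0.   1.  -0.   0.8 -0.5 -0.8 -0.9 -0.4 -1.5 -0.2 -1.1  0.
 -1.  -0.2  1.5  1.4  1.1]
[ 0.5707 -0.2041 -0.0794] [ 0.   0.4 -0.4  0.5 -0.3  0.5 -0.  -0.4 -0.4  0.1 -0.4  1.  -0.6  0.6
 -0.7  0.1]
ball if z=.17 [[ 0.6266 -0.2107  0.17  ]]
1.7 [np.float64(0.05217419651088147), 0, np.float64(0.1732716729274691)] [[ 0.6228 -0.2083  0.1733]] [[ 16.396  487.3387]]
1.8 [np.float64(0.05975772966949809), 0, np.float64(0.1702725769551662)] [[ 0.6303 -0.2089  0.1703]] [[ 24.0114 497.5801]]
1.9 [np.float64(0.0670039667520789), 0, np.float64(0.1665313739451771)] [[ 0.6375 -0.2095  0.1665]] [[ 32.168  505.5952]]
2.0 [np.float64(0.07384050575298229), 0, np.float64(0.16208544476130027)] [[ 0.6444 -0.21    0.1621]] [[ 40.6987 511.4031]]
```

Fixture crop: saddle tops at about (66,186)/(164,187) and (75,256)/(163,253), stop prongs at (72,295)/(152,290), ball at (18,490). The fit gives fixture (0.571, −0.204), yaw ≈ −0.085 and arm angle ≈ 1.72, all consistent. Moving over the V.

Emit:
play_rows:
  moves:
    - {"claw": 3.0, "delta_pos": [0.3, -5, 0], "twist": 1.4}
    - {"claw": 3.0, "delta_pos": [0.6, -10, 0], "twist": 1.4}
    - {"claw": 3.0, "delta_pos": [0.84, -14, 0], "twist": 1.4}
    - {"claw": 3.0, "delta_pos": [0.84, -15.7, 0], "twist": 1.4}
    - {"claw": 3.0, "delta_pos": [0.84, -15.7, 0], "twist": 1.4}
    - {"claw": 3.0, "delta_pos": [0.84, -15.7, 4], "twist": 1.4}
    - {"claw": 3.0, "delta_pos": [0.84, -15.7, 8], "twist": 1.4}
    - {"claw": 3.0, "delta_pos": [0.84, -15.7, 11], "twist": 1.4}
    - {"claw": 3.0, "delta_pos": [0.84, -15.7, 13], "twist": 1.4}
    - {"claw": 3.0, "delta_pos": [0.84, -15.7, 15], "twist": 1.4}
    - {"claw": 3.0, "delta_pos": [0.84, -15.7, 15], "twist": 1.4}
    - {"claw": 3.0, "delta_pos": [0.84, -15.7, 15], "twist": 1.4}

```text
clock: 16.32
tcp_pos: [0.5323, -0.1992, 0.0507]
orientation: [0.0, 0.041, 0.999, -0.0]
wrist_force: [0.4, 1.1, -2.2]
finger_gap: 0.0349
```

Run:
```python
from h import *
np.set_printoptions(precision=4,suppress=True)
s=get_state();print(s["tcp_pos"],s["wrist_force"])
v=(.571,-.204,-.085);M=toolmat();print(np.arctan2(M[1,1],M[0,1])-np.pi/2)
d=s["tcp_pos"][:2]-v[:2];c,sn=np.cos(v[2]),np.sin(v[2]);print("fixture xy",c*d[0]+sn*d[1],-sn*d[0]+c*d[1])
W=imaging.read_camera("wrist");cv2.imwrite("pics/w6.png",W[:,:,::-1])
S=imaging.read_camera("scene");cv2.imwrite("pics/s6.png",S[:,:,::-1]);D=imaging.read_camera("side");cv2.imwrite("pics/d6.png",D[:,:,::-1])
def cr(im,c):
    u=proj(imaging.camera_info(c),[.54,-.2,.08])[0].astype(int);return cv2.resize(im[u[1]-37:u[1]+37,u[0]-50:u[0]+50,::-1],(400,296),interpolation=cv2.INTER_CUBIC)
w=cv2.resize(W[100:400,120:520,::-1],(400,300))
cv2.imwrite("pics/m6.png",np.hstack([np.vstack([cr(S,"scene"),cr(D,"side")]),np.vstack([w,np.zeros((292,400,3),np.uint8)])]))
```

```text
[ 0.5323 -0.1992  0.0507] [ 0.375   1.0869 -2.1825]
-0.08281076538725429
fixture xy -0.0389494591607708 0.0014789904322420494
```

View pics/m6.png

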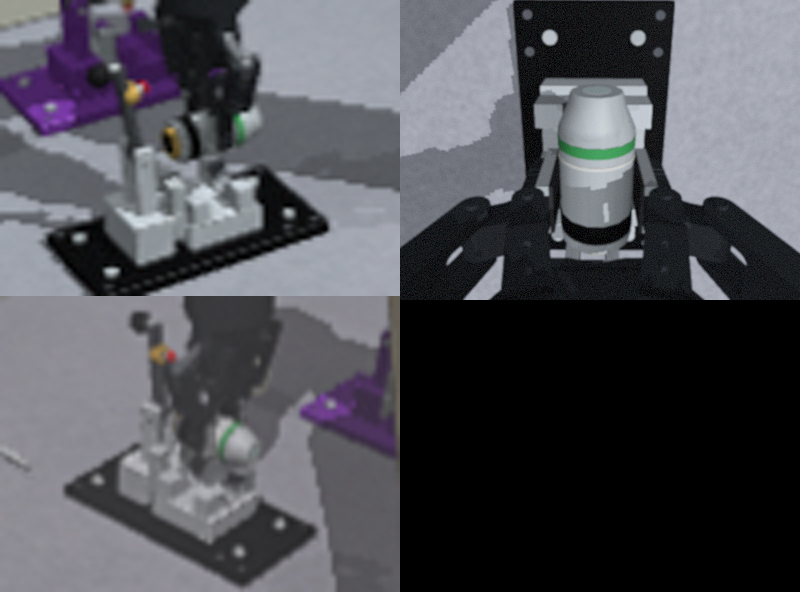

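Held level with the thread towards the stop. In the wrist view the saddles centre at column 594 and the objective at 597, so I shift −1.5 mm in y and lower.

Emit:
play_rows:
  moves:
    - {"claw": 3.0, "delta_pos": [0.1, -0.15, 0.8], "twist": 0}
    - {"claw": 3.0, "delta_pos": [0.1, -0.15, 1.6], "twist": 0}
    - {"claw": 3.0, "delta_pos": [0.1, -0.15, 2.2], "twist": 0}
    - {"claw": 3.0, "delta_pos": [0.1, -0.15, 2.6], "twist": 0}
    - {"claw": 3.0, "delta_pos": [0.1, -0.15, 2.8], "twist": 0}
    - {"claw": 3.0, "delta_pos": [0.1, -0.15, 2.9], "twist": 0}
    - {"claw": 3.0, "delta_pos": [0.1, -0.15, 3.0], "twist": 0}
    - {"claw": 3.0, "delta_pos": [0.1, -0.15, 3.1], "twist": 0}
    - {"claw": 3.0, "delta_pos": [0.1, -0.15, 3.1], "twist": 0}

```text
clock: 17.6
tcp_pos: [0.5307, -0.2012, 0.0188]
orientation: [0.0, 0.042, 0.999, -0.0]
wrist_force: [-0.3, -0.5, -2.9]
finger_gap: 0.0346
```

Emit:
play_rows:
  moves:
    - {"claw": 3.0, "delta_pos": [0, 0, 0.1], "twist": 0}
    - {"claw": 3.0, "delta_pos": [0, 0, 0.2], "twist": 0}
    - {"claw": 3.0, "delta_pos": [0, 0, 0.2], "twist": 0}

```text
clock: 17.98
tcp_pos: [0.5309, -0.2013, 0.0181]
orientation: [0.001, 0.042, 0.999, -0.0]
wrist_force: [-3.2, 1.4, 6.8]
finger_gap: 0.0344
```

Emit:
play_rows:
  moves:
    - {"claw": 3.0, "delta_pos": [0, 0, -0.2], "twist": 0}
    - {"claw": 3.0, "delta_pos": [0, 0.1, -0.2], "twist": 0}
    - {"claw": 3.0, "delta_pos": [0, 0.25, -0.2], "twist": 0}
    - {"claw": 3.0, "delta_pos": [0, 0.25, -0.2], "twist": 0}
    - {"claw": 3.0, "delta_pos": [0, 0.25, -0.2], "twist": 0}

```text
clock: 18.6
tcp_pos: [0.5309, -0.1988, 0.0188]
orientation: [0.0, 0.042, 0.999, -0.0]
wrist_force: [-1.0, -2.2, -2.1]
finger_gap: 0.0343
```

Emit:
play_rows:
  moves:
    - {"claw": 3.0, "delta_pos": [0, -0.15, 0], "twist": 0}
    - {"claw": 3.0, "delta_pos": [0, -0.35, 0], "twist": 0}
    - {"claw": 3.0, "delta_pos": [0, -0.5, 0], "twist": 0}
    - {"claw": 3.0, "delta_pos": [0, -0.5, 0], "twist": 0}
    - {"claw": 3.0, "delta_pos": [0, -0.5, 0], "twist": 0}

```text
clock: 19.23
tcp_pos: [0.5304, -0.2037, 0.0188]
orientation: [0.0, 0.042, 0.999, 0.0]
wrist_force: [0.4, -0.4, -2.0]
finger_gap: 0.0342
```

The objective moved freely ±2.5 mm sideways, so it was the fingertips that touched the saddle tops; the objective is still 2–3 mm above the V. My grip is about 5 mm too low on the barrel. I'll take it back to its own place in the rest and regrip higher.

Emit:
play_rows:
  moves:
    - {"claw": 3.0, "delta_pos": [0, 0.2, -5], "twist": 0}
    - {"claw": 3.0, "delta_pos": [0, 0.2, -11], "twist": 0}
    - {"claw": 3.0, "delta_pos": [0.5, 3, -17], "twist": 0}
    - {"claw": 3.0, "delta_pos": [1.3, 9, -18], "twist": -1.4}
    - {"claw": 3.0, "delta_pos": [2.2, 15, -18], "twist": -1.4}
    - {"claw": 3.0, "delta_pos": [3.2, 21, -18], "twist": -1.4}
    - {"claw": 3.0, "delta_pos": [4.2, 27, -18], "twist": -1.4}
    - {"claw": 3.0, "delta_pos": [5.2, 33, -18], "twist": -1.4}
    - {"claw": 3.0, "delta_pos": [6.2, 39, -18], "twist": -1.4}
    - {"claw": 3.0, "delta_pos": [7.0, 44, -18], "twist": -1.4}
    - {"claw": 3.0, "delta_pos": [7.39, 46.92, -18], "twist": -1.4}
    - {"claw": 3.0, "delta_pos": [7.39, 46.92, -18], "twist": -1.4}

```text
clock: 20.72
tcp_pos: [0.4955, 0.2721, 0.1985]
orientation: [0.0, 0.028, 1.0, 0.0]
wrist_force: [-0.5, 0.7, -2.0]
finger_gap: 0.0349
```

Emit:
play_rows:
  moves:
    - {"claw": 3.0, "delta_pos": [0, 0, 0], "twist": 0}
    - {"claw": 3.0, "delta_pos": [0, 0, 0], "twist": 0}
    - {"claw": 3.0, "delta_pos": [0, 0, 5], "twist": 0}
    - {"claw": 3.0, "delta_pos": [0, 0, 10], "twist": 0}
    - {"claw": 3.0, "delta_pos": [0, 0, 15], "twist": 0}
    - {"claw": 3.0, "delta_pos": [0, 0, 15], "twist": 0}
    - {"claw": 3.0, "delta_pos": [0, 0, 15], "twist": 0}

```text
clock: 21.6
tcp_pos: [0.4974, 0.2699, 0.0506]
orientation: [0.001, 0.03, 1.0, 0.0]
wrist_force: [0.4, -0.1, -1.9]
finger_gap: 0.0346
```

Emit:
play_rows:
  moves:
    - {"claw": 3.0, "delta_pos": [0.1, 0, 2], "twist": 0}
    - {"claw": 3.0, "delta_pos": [0.1, 0, 4], "twist": 0}
    - {"claw": 3.0, "delta_pos": [0.1, 0, 5], "twist": 0}
    - {"claw": 3.0, "delta_pos": [0.1, 0, 5.5], "twist": 0}
    - {"claw": 3.0, "delta_pos": [0.1, 0, 5.8], "twist": 0}
    - {"claw": 3.0, "delta_pos": [0.1, 0, 5.9], "twist": 0}
    - {"claw": 3.0, "delta_pos": [0.1, 0, 5.9], "twist": 0}

```text
clock: 22.48
tcp_pos: [0.4958, 0.2702, -0.0095]
orientation: [0.001, 0.03, 1.0, 0.0]
wrist_force: [0.9, -0.5, -0.1]
finger_gap: 0.0344
```

Emit:
play_rows:
  moves:
    - {"claw": 5.0, "delta_pos": [0, 0, 0], "twist": 0}
    - {"claw": 5.0, "delta_pos": [0, 0, 0], "twist": 0}
    - {"claw": 5.0, "delta_pos": [0, 0, -0.3], "twist": 0}
    - {"claw": 5.0, "delta_pos": [0, 0, -0.55], "twist": 0}
    - {"claw": 5.0, "delta_pos": [0, 0, -0.55], "twist": 0}
    - {"claw": 3.0, "delta_pos": [0, 0, -0.55], "twist": 0}
    - {"claw": 3.0, "delta_pos": [0, 0, -0.55], "twist": 0}
    - {"claw": 3.0, "delta_pos": [0, 0, -0.55], "twist": 0}
    - {"claw": 3.0, "delta_pos": [0, 0, -0.55], "twist": 0}
    - {"claw": 3.0, "delta_pos": [0, 0, -0.55], "twist": 0}
    - {"claw": 3.0, "delta_pos": [0, 0, -0.55], "twist": 0}

```text
clock: 23.85
tcp_pos: [0.4952, 0.2701, -0.0044]
orientation: [0.0, 0.03, 1.0, -0.0]
wrist_force: [-1.3, -1.3, 5.2]
finger_gap: 0.0346
```

Emit:
play_rows:
  moves:
    - {"claw": 3.0, "delta_pos": [0, 0, -0.5], "twist": 0}
    - {"claw": 3.0, "delta_pos": [0, 0, -1.2], "twist": 0}
    - {"claw": 3.0, "delta_pos": [0, 0, -3], "twist": 0}
    - {"claw": 3.0, "delta_pos": [0, 0, -6], "twist": 0}
    - {"claw": 3.0, "delta_pos": [0, 0, -6], "twist": 0}
    - {"claw": 3.0, "delta_pos": [0, 0, -6], "twist": 0}

```text
clock: 24.6
tcp_pos: [0.4946, 0.27, 0.0546]
orientation: [-0.0, 0.03, 1.0, -0.0]
wrist_force: [-0.3, -0.5, -1.9]
finger_gap: 0.0344
```

Emit:
play_rows:
  moves:
    - {"claw": 3.0, "delta_pos": [0, 0, -6], "twist": 0}
    - {"claw": 3.0, "delta_pos": [0, 0, -12], "twist": 0}
    - {"claw": 3.0, "delta_pos": [-0.4, -3, -15], "twist": 0}
    - {"claw": 3.0, "delta_pos": [-1.2, -9, -15], "twist": 1.4}
    - {"claw": 3.0, "delta_pos": [-2, -15, -15], "twist": 1.4}
    - {"claw": 3.0, "delta_pos": [-2.9, -21, -15], "twist": 1.4}
    - {"claw": 3.0, "delta_pos": [-3.7, -27, -15], "twist": 1.4}
    - {"claw": 3.0, "delta_pos": [-4.5, -33, -15], "twist": 1.4}
    - {"claw": 3.0, "delta_pos": [-5.3, -39, -15], "twist": 1.4}
    - {"claw": 3.0, "delta_pos": [-6.0, -44, -15], "twist": 1.4}
    - {"claw": 3.0, "delta_pos": [-6.38, -46.8, -15], "twist": 1.4}
    - {"claw": 3.0, "delta_pos": [-6.38, -46.8, -15], "twist": 1.4}

```text
clock: 26.1
tcp_pos: [0.5302, -0.2028, 0.2031]
orientation: [-0.001, 0.044, 0.999, 0.001]
wrist_force: [-0.8, 0.9, -2.3]
finger_gap: 0.0341
```

Emit:
play_rows:
  moves:
    - {"claw": 3.0, "delta_pos": [0, 0, 0], "twist": 0}
    - {"claw": 3.0, "delta_pos": [0, 0, 4], "twist": 0}
    - {"claw": 3.0, "delta_pos": [0, 0, 8], "twist": 0}
    - {"claw": 3.0, "delta_pos": [0, 0, 12], "twist": 0}
    - {"claw": 3.0, "delta_pos": [0, 0, 14], "twist": 0}
    - {"claw": 3.0, "delta_pos": [0, 0, 16], "twist": 0}
    - {"claw": 3.0, "delta_pos": [0, 0, 17], "twist": 0}
    - {"claw": 3.0, "delta_pos": [0, 0, 17], "twist": 0}
    - {"claw": 3.0, "delta_pos": [0, 0, 17], "twist": 0}

```text
clock: 27.22
tcp_pos: [0.5317, -0.2008, 0.0362]
orientation: [0.001, 0.042, 0.999, -0.0]
wrist_force: [0.1, -0.0, -2.8]
finger_gap: 0.0341
```

Emit:
play_rows:
  moves:
    - {"claw": 3.0, "delta_pos": [0, 0, 0.4], "twist": 0}
    - {"claw": 3.0, "delta_pos": [0, 0, 0.8], "twist": 0}
    - {"claw": 3.0, "delta_pos": [0, 0, 1.0], "twist": 0}
    - {"claw": 3.0, "delta_pos": [0, 0, 1.1], "twist": 0}
    - {"claw": 3.0, "delta_pos": [0, 0, 1.2], "twist": 0}
    - {"claw": 3.0, "delta_pos": [0, 0, 1.3], "twist": 0}
    - {"claw": 3.0, "delta_pos": [0, 0, 1.38], "twist": 0}
    - {"claw": 3.0, "delta_pos": [0, 0, 1.45], "twist": 0}
    - {"claw": 3.0, "delta_pos": [0, 0, 1.45], "twist": 0}

```text
clock: 28.35
tcp_pos: [0.5313, -0.2013, 0.0217]
orientation: [0.0, 0.042, 0.999, -0.001]
wrist_force: [-1.1, -1.5, 5.6]
finger_gap: 0.0343
```

Contact at z = 0.0217, which matches the predicted 0.0216 for the barrel in the V. Sliding forward.

Emit:
play_rows:
  moves:
    - {"claw": 3.0, "delta_pos": [0, 0, -0.05], "twist": 0}
    - {"claw": 3.0, "delta_pos": [-0.1, 0, -0.05], "twist": 0}
    - {"claw": 3.0, "delta_pos": [-0.2, 0, -0.05], "twist": 0}
    - {"claw": 3.0, "delta_pos": [-0.3, 0, -0.05], "twist": 0}
    - {"claw": 3.0, "delta_pos": [-0.4, 0, -0.05], "twist": 0}
    - {"claw": 3.0, "delta_pos": [-0.4, 0, -0.05], "twist": 0}

```text
clock: 29.1
tcp_pos: [0.5348, -0.2016, 0.0217]
orientation: [-0.0, 0.042, 0.999, -0.0]
wrist_force: [-3.1, -1.6, 6.3]
finger_gap: 0.0348
```

Emit:
play_rows:
  moves:
    - {"claw": 3.0, "delta_pos": [-0.04, 0, 0], "twist": 0}
    - {"claw": 3.0, "delta_pos": [-0.08, 0, 0], "twist": 0}
    - {"claw": 3.0, "delta_pos": [-0.12, 0, 0], "twist": 0}

```text
clock: 29.48
tcp_pos: [0.5358, -0.2017, 0.0217]
orientation: [-0.0, 0.042, 0.999, -0.0]
wrist_force: [-3.5, -2.2, 5.9]
finger_gap: 0.0345
```

Emit:
play_rows:
  moves:
    - {"claw": 3.0, "delta_pos": [-0.04, 0, 0], "twist": 0}
    - {"claw": 3.0, "delta_pos": [-0.08, 0, 0], "twist": 0}
    - {"claw": 3.0, "delta_pos": [-0.12, 0, 0], "twist": 0}
    - {"claw": 3.0, "delta_pos": [-0.12, 0, 0], "twist": 0}

```text
clock: 29.98
tcp_pos: [0.5371, -0.2018, 0.0217]
orientation: [-0.0, 0.042, 0.999, -0.0]
wrist_force: [-3.2, -1.6, 4.8]
finger_gap: 0.0346
```

Emit:
play_rows:
  moves:
    - {"claw": 3.0, "delta_pos": [-0.03, 0, 0], "twist": 0}
    - {"claw": 3.0, "delta_pos": [-0.06, 0, 0], "twist": 0}
    - {"claw": 3.0, "delta_pos": [-0.06, 0, 0], "twist": 0}

```text
clock: 30.35
tcp_pos: [0.5371, -0.2018, 0.0216]
orientation: [-0.001, 0.042, 0.999, -0.0]
wrist_force: [-5.2, -1.8, 6.3]
finger_gap: 0.0343
```

Emit:
play_rows:
  moves:
    - {"claw": 3.0, "delta_pos": [-0.03, 0, 0], "twist": 0}
    - {"claw": 3.0, "delta_pos": [-0.06, 0, 0], "twist": 0}
    - {"claw": 3.0, "delta_pos": [-0.09, 0, 0], "twist": 0}
    - {"claw": 3.0, "delta_pos": [-0.09, 0, 0], "twist": 0}

```text
clock: 30.85
tcp_pos: [0.5371, -0.2018, 0.0217]
orientation: [-0.001, 0.042, 0.999, -0.0]
wrist_force: [-7.4, -2.6, 8.7]
finger_gap: 0.0345
```

Emit:
play_rows:
  moves:
    - {"claw": 3.0, "delta_pos": [-0.04, 0, 0], "twist": 0}
    - {"claw": 3.0, "delta_pos": [-0.08, 0, 0], "twist": 0}
    - {"claw": 3.0, "delta_pos": [-0.08, 0, 0], "twist": 0}
    - {"claw": 3.0, "delta_pos": [-0.08, 0, 0], "twist": 0}
    - {"claw": 3.0, "delta_pos": [-0.08, 0, 0], "twist": 0}

```text
clock: 31.48
tcp_pos: [0.5371, -0.2018, 0.0216]
orientation: [-0.002, 0.042, 0.999, -0.0]
wrist_force: [-9.7, -2.0, 10.0]
finger_gap: 0.0342
```

Run:
```python
from h import *
F=[]
for k in range(5):
    imaging.read_camera("wrist");F.append(get_state()["wrist_force"])
print(np.round(F,1).tolist(),get_state()["clock"])
```

```text
[[-10.0, -3.0, 10.2], [-9.3, -2.3, 10.0], [-9.5, -2.4, 11.0], [-9.6, -2.8, 10.8], [-9.6, -3.0, 10.5]] 31.725
```

Emit:
play_rows:
  moves:
    - {"claw": 3.0, "delta_pos": [-0.04, 0, 0], "twist": 0}
    - {"claw": 3.0, "delta_pos": [-0.04, 0, 0], "twist": 0}
    - {"claw": 3.0, "delta_pos": [-0.04, 0, 0], "twist": 0}
    - {"claw": 3.0, "delta_pos": [-0.04, 0, 0], "twist": 0}

```text
clock: 32.22
tcp_pos: [0.5371, -0.2018, 0.0216]
orientation: [-0.003, 0.042, 0.999, -0.0]
wrist_force: [-10.3, -1.7, 10.5]
finger_gap: 0.0345
```

Emit:
play_rows:
  moves:
    - {"claw": 3.0, "delta_pos": [-0.04, 0, -0.1], "twist": 0}
    - {"claw": 3.0, "delta_pos": [-0.04, 0, -0.15], "twist": 0}
    - {"claw": 3.0, "delta_pos": [0.1, 0, -0.15], "twist": 0}
    - {"claw": 3.0, "delta_pos": [0.1, 0, -0.15], "twist": 0}

```text
clock: 32.72
tcp_pos: [0.5371, -0.2017, 0.0218]
orientation: [-0.002, 0.042, 0.999, -0.0]
wrist_force: [-4.2, -4.6, 0.6]
finger_gap: 0.0342
```

Emit:
play_rows:
  moves:
    - {"claw": 4.0, "delta_pos": [0, 0, 0], "twist": 0}
    - {"claw": 5.0, "delta_pos": [0, 0, 0], "twist": 0}
    - {"claw": 5.0, "delta_pos": [0, 0, 0], "twist": 0}
    - {"claw": 5.0, "delta_pos": [0.2, 0, -1.5], "twist": 0}
    - {"claw": 5.0, "delta_pos": [0.4, 0, -4], "twist": 0}
    - {"claw": 5.0, "delta_pos": [0.6, 0, -8], "twist": 0}
    - {"claw": 5.0, "delta_pos": [0.6, 0, -13], "twist": 0}
    - {"claw": 5.0, "delta_pos": [0.6, 0, -17], "twist": 0}
    - {"claw": 5.0, "delta_pos": [0.6, 0, -17], "twist": 0}
    - {"claw": 5.0, "delta_pos": [0.6, 0, -17], "twist": 0}

```text
clock: 33.98
tcp_pos: [0.533, -0.2009, 0.1933]
orientation: [0.0, 0.042, 0.999, -0.0]
wrist_force: [-0.8, 0.1, -0.4]
finger_gap: 0.0502
```

Run:
```python
from h import *
np.set_printoptions(precision=4,suppress=True)
s=get_state();i=imaging.camera_info("wrist");im=imaging.read_camera("wrist");np.save("w7.npy",i);cv2.imwrite("pics/w7.png",im[:,:,::-1])
print(s["tcp_pos"],s["wrist_force"],s["joint_pos"])
g=im.astype(int);m=((g[:,:,1]-g[:,:,0]>40)&(g[:,:,1]-g[:,:,2]>30));ys,xs=np.where(m);print("green px",len(xs),xs.mean(),ys.mean(),xs.min(),xs.max())
print("green ring top",onz(i,[(xs.mean(),ys.mean())],.079))
for q in ["objective","clamp_ball"]:
    for d in spotter.spot_in("wrist",q)[:3]: print(q,np.array(d["extent"]).round(),round(d["conf"],2))
for c in("scene","side"):
    imaging.read_camera(c)
    for d in spotter.spot_in(c,"clamp_ball")[:3]: print(c,np.array(d["extent"]).round(1),round(d["conf"],2))
    ci=imaging.camera_info(c)
    for th in(1.65,1.75,1.85):
        C,S=np.cos(th),np.sin(th);f=np.array([.026-.08*C+.016*S,0,.096+.08*S+.016*C]);p=[.571+.9964*f[0],-.204-.0849*f[0],f[2]];print(th,proj(ci,p)[0],p)
```

```text
[ 0.533  -0.2009  0.1933] [-0.7787  0.0604 -0.4402] [-0.5014  0.3026  0.0252  1.2926  0.0001 -0.4178]
green px 122 316.172131147541 172.0327868852459 300 332
green ring top [[ 0.5184 -0.1992  0.079 ]]
objective [301. 143. 336. 222.] 0.59
objective [268.  98. 366. 347.] 0.53
clamp_ball [306. 246. 330. 342.] 0.6
scene [264.8 138.  277.9 147.7] 0.66
scene [275.9 181.6 302.  196.1] 0.61
scene [258.7 165.  270.1 172.6] 0.59
1.65 [264.2489 166.1956] [np.float64(0.6191057053181861), np.float64(-0.20809893053142714), np.float64(0.1744832680554058)]
1.75 [262.0394 167.599 ] [np.float64(0.6268018471473753), np.float64(-0.2087546937202049), np.float64(0.1718669388595231)]
1.85 [259.9308 169.2005] [np.float64(0.6341992835507889), np.float64(-0.20938500519215372), np.float64(0.16849257228883177)]
1.65 [338.1933 149.2046] [np.float64(0.6191057053181861), np.float64(-0.20809893053142714), np.float64(0.1744832680554058)]
1.75 [336.4664 149.1735] [np.float64(0.6268018471473753), np.float64(-0.2087546937202049), np.float64(0.1718669388595231)]
1.85 [334.8089 149.364 ] [np.float64(0.6341992835507889), np.float64(-0.20938500519215372), np.float64(0.16849257228883177)]
```

Emit:
play_rows:
  moves:
    - {"claw": 4.5, "delta_pos": [-4, 0, 0], "twist": 0}
    - {"claw": 4.5, "delta_pos": [-9.0, -0.07, 0], "twist": 0}
    - {"claw": 4.5, "delta_pos": [-9.04, -0.07, 0], "twist": 0}
    - {"claw": 4.5, "delta_pos": [-9.04, -0.07, 0], "twist": 0}
    - {"claw": 4.5, "delta_pos": [-9.04, -0.07, 0], "twist": 0}
    - {"claw": 4.5, "delta_pos": [-9.04, -0.07, 2], "twist": 0}
    - {"claw": 4.5, "delta_pos": [-9.04, -0.07, 4], "twist": 0}
    - {"claw": 4.5, "delta_pos": [-9.04, -0.07, 5.5], "twist": 0}
    - {"claw": 4.5, "delta_pos": [-9.04, -0.07, 6.5], "twist": 0}
    - {"claw": 4.5, "delta_pos": [-9.04, -0.07, 6.5], "twist": 0}
    - {"claw": 4.5, "delta_pos": [-9.04, -0.07, 6.5], "twist": 0}

```text
clock: 35.7
tcp_pos: [0.6235, -0.2095, 0.1286]
orientation: [0.001, 0.042, 0.999, -0.0]
wrist_force: [0.5, 0.9, 0.2]
finger_gap: 0.045
```

Emit:
play_rows:
  moves:
    - {"claw": 1.2, "delta_pos": [0, 0, 0], "twist": 0}
    - {"claw": 1.2, "delta_pos": [0, 0, 0], "twist": 0}
    - {"claw": 1.2, "delta_pos": [0, 0, 0], "twist": 0}
    - {"claw": 1.2, "delta_pos": [0, 0, 0], "twist": 0}
    - {"claw": 1.2, "delta_pos": [0, 0, 0], "twist": 0}
    - {"claw": 1.2, "delta_pos": [0, 0, 0], "twist": 0}
    - {"claw": 1.2, "delta_pos": [0, 0, 0], "twist": 0}
  force: 30

```text
clock: 36.58
tcp_pos: [0.6236, -0.2095, 0.1286]
orientation: [0.001, 0.042, 0.999, -0.0]
wrist_force: [0.1, 0.2, 5.6]
finger_gap: 0.0176
```

Ball gripped (gap 17.6 mm). Swinging along its arc.

Emit:
play_rows:
  moves:
    - {"claw": 1.2, "delta_pos": [1.19, 0, -0.3], "twist": 0}
    - {"claw": 1.2, "delta_pos": [2.4, 0, -0.42], "twist": 0}
    - {"claw": 1.2, "delta_pos": [3.62, 0, -0.37], "twist": 0}
    - {"claw": 1.2, "delta_pos": [4.82, 0, -0.13], "twist": 0}
    - {"claw": 1.2, "delta_pos": [5.97, 0, 0.29], "twist": 0}
    - {"claw": 1.2, "delta_pos": [7.05, 0, 0.88], "twist": 0}
    - {"claw": 1.2, "delta_pos": [8.02, 0, 1.61], "twist": 0}
    - {"claw": 1.2, "delta_pos": [8.02, 0, 1.61], "twist": 0}
    - {"claw": 1.2, "delta_pos": [8.02, 0, 1.61], "twist": 0}

```text
clock: 37.7
tcp_pos: [0.5433, -0.2024, 0.1115]
orientation: [-0.0, 0.042, 0.999, 0.0]
wrist_force: [-0.5, 0.2, -0.3]
finger_gap: 0.0123
```

Run:
```python
from h import *
W=imaging.read_camera("wrist");S=imaging.read_camera("scene");D=imaging.read_camera("side")
print(get_state()["tcp_pos"],get_state()["wrist_force"])
for n,x in(("w8",W),("s8",S),("d8",D)):cv2.imwrite(f"pics/{n}.png",x[:,:,::-1])
def cr(im,c):
    u=proj(imaging.camera_info(c),[.58,-.2,.11])[0].astype(int);o=u-[50,37];print(c,o);return cv2.resize(im[o[1]:o[1]+74,o[0]:o[0]+100,::-1],(400,296),interpolation=cv2.INTER_CUBIC)
w=W[100:400,120:520,::-1]
cv2.imwrite("pics/m8.png",np.hstack([np.vstack([cr(S,"scene"),cr(D,"side")]),np.vstack([w,np.zeros((292,400,3),np.uint8)])]))
```

```text
[ 0.54347921 -0.20247513  0.11161318] [-0.64461594  0.2752138  -0.22308922]
scene [227 144]
side [294 132]
```

View pics/m8.png

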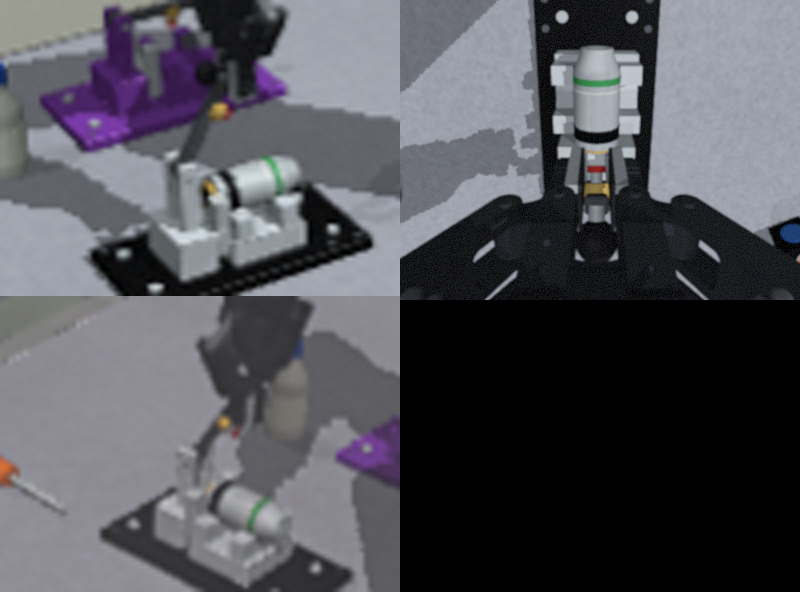

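Ball slipped out part way: in the scene crop the ball is at (208,72), fingers ahead at (240,80); objective lies seated in the V (265,175). Wrist view: ball (597,240), red pad (597,168). I'll compute the arm angle and push the ball from behind.

```bash
cat > th.py <<'E'
from h import *
def ballp(th,f=None):
    C,S=np.cos(th),np.sin(th);a,b=(-.08,.016) if f is None else f
    x=.026+a*C+b*S;return np.array([.571+.9964*x,-.2045-.0849*x,.096-a*S+b*C])
E
python3 - <<'E'
from th import *
np.set_printoptions(precision=4,suppress=True)
for th in np.arange(.7,1.5,.1):
    print(round(th,2),ballp(th),"sc",proj(imaging.camera_info("scene"),ballp(th))[0],"w ball",proj(imaging.camera_info("wrist"),ballp(th))[0],"w pad",proj(imaging.camera_info("wrist"),ballp(th,(-.054,-.019)))[0],"sc pad",proj(imaging.camera_info("scene"),ballp(th,(-.054,-.019)))[0])
print("obs sc ball 279,162; sc collar",227+219/4,144+110/4,"w ball 317,340 pad 317,268")
E
```

```text
0.7 [ 0.5462 -0.2024  0.1598] sc [285.357  164.3589] w ball [315.9294 280.3196] w pad [315.9411 237.6291] sc pad [286.6767 176.2347]
0.8 [ 0.5528 -0.2029  0.1645] sc [283.4361 163.5432] w ball [315.9211 297.9649] w pad [315.9382 244.7798] sc pad [285.9782 174.9859]
0.9 [ 0.5598 -0.2035  0.1686] sc [281.3866 162.9523] w ball [315.9123 316.0005] w pad [315.9349 252.8514] sc pad [285.1384 173.8431]
1.0 [ 0.5673 -0.2042  0.172 ] sc [279.2284 162.5948] w ball [315.9032 333.9494] w pad [315.931  261.7616] sc pad [284.1643 172.8184]
1.1 [ 0.575  -0.2048  0.1746] sc [276.9833 162.477 ] w ball [315.8942 351.3219] w pad [315.9266 271.3963] sc pad [283.0647 171.923 ]
1.2 [ 0.5829 -0.2055  0.1764] sc [274.6745 162.6024] w ball [315.8855 367.651 ] w pad [315.9219 281.6094] sc pad [281.8495 171.167 ]
1.3 [ 0.5909 -0.2062  0.1774] sc [272.3262 162.9721] w ball [315.8773 382.5253] w pad [315.9168 292.2267] sc pad [280.5303 170.559 ]
1.4 [ 0.5991 -0.2069  0.1776] sc [269.9636 163.5841] w ball [315.8697 395.6151] w pad [315.9115 303.0505] sc pad [279.1196 170.1066]
obs sc ball 279,162; sc collar 281.75 171.5 w ball 317,340 pad 317,268
```

Emit:
play_rows:
  moves:
    - {"claw": 1.2, "delta_pos": [0.5, 0, -2], "twist": 0}
    - {"claw": 0.0, "delta_pos": [0.5, 0, -5], "twist": 0}
    - {"claw": 0.0, "delta_pos": [0, 0, -7], "twist": 0}
    - {"claw": 0.0, "delta_pos": [-3.1, 0, -7], "twist": 0}
    - {"claw": 0.0, "delta_pos": [-3.1, 0, -7], "twist": 0}
    - {"claw": 0.0, "delta_pos": [-3.1, 0, -5], "twist": 0}
    - {"claw": 0.0, "delta_pos": [-3.1, 0, -4.2], "twist": 0}
    - {"claw": 0.0, "delta_pos": [-3.1, 0, -4.2], "twist": 0}

```text
clock: 38.85
tcp_pos: [0.5732, -0.2048, 0.1529]
orientation: [-0.001, 0.042, 0.999, 0.0]
wrist_force: [-0.3, 0.7, 0.5]
finger_gap: 0.0004
```

Emit:
play_rows:
  moves:
    - {"claw": 0.0, "delta_pos": [0, 0, 0.2], "twist": 0}
    - {"claw": 0.0, "delta_pos": [0.3, 0, 0.4], "twist": 0}
    - {"claw": 0.0, "delta_pos": [0.7, 0, 0.6], "twist": 0}
    - {"claw": 0.0, "delta_pos": [1.1, 0, 0.8], "twist": 0}
    - {"claw": 0.0, "delta_pos": [1.1, 0, 0.8], "twist": 0}

```text
clock: 39.48
tcp_pos: [0.5634, -0.2044, 0.1465]
orientation: [0.001, 0.042, 0.999, -0.0]
wrist_force: [1.1, -0.3, 3.4]
finger_gap: 0.0004
```

Emit:
play_rows:
  moves:
    - {"claw": 0.0, "delta_pos": [0.4, 0, 0.5], "twist": 0}
    - {"claw": 0.0, "delta_pos": [0.9, 0, 0.9], "twist": 0}
    - {"claw": 0.0, "delta_pos": [1.4, 0, 1.25], "twist": 0}
    - {"claw": 0.0, "delta_pos": [1.85, 0, 1.6], "twist": 0}
    - {"claw": 0.0, "delta_pos": [2.3, 0, 2.0], "twist": 0}
    - {"claw": 0.0, "delta_pos": [2.7, 0, 2.5], "twist": 0}
    - {"claw": 0.0, "delta_pos": [3.05, 0, 3.0], "twist": 0}
    - {"claw": 0.0, "delta_pos": [3.4, 0, 3.5], "twist": 0}
    - {"claw": 0.0, "delta_pos": [3.4, 0, 3.5], "twist": 0}

```text
clock: 40.6
tcp_pos: [0.5268, -0.2011, 0.1112]
orientation: [-0.001, 0.042, 0.999, -0.0]
wrist_force: [-2.7, 0.9, 6.4]
finger_gap: 0.0001
```

Run:
```python
from th import *
np.set_printoptions(precision=1,suppress=True)
W=imaging.read_camera("wrist");s=get_state();print(s["tcp_pos"].round(4).tolist(),s["wrist_force"])
g=W.astype(int);m=(g[:,:,0]>120)&(g[:,:,1]<60)&(g[:,:,2]<60);ys,xs=np.where(m);print("red",len(xs),xs.mean() if len(xs) else 0,ys.mean() if len(xs) else 0)
i=imaging.camera_info("wrist")
for th in (0,.1,.2,.3,.4,.5,.6,.8,1.0):print(th,"pad",proj(i,ballp(th,(-.054,-.017)))[0],"ball",proj(i,ballp(th))[0])
```

```text
[0.5273, -0.2012, 0.1111] [-3.1  0.4  5.8]
red 0 0 0
0 pad [316.1 236.5] ball [316.1 219.7]
0.1 pad [316.1 237.8] ball [316.1 227.7]
0.2 pad [316.1 239.9] ball [316.1 237.4]
0.3 pad [316.1 243. ] ball [316.1 248.7]
0.4 pad [316.1 247. ] ball [316.1 261.8]
0.5 pad [316.1 251.9] ball [316.1 276.3]
0.6 pad [316.1 257.8] ball [316.1 292.1]
0.8 pad [316.1 272.3] ball [316.1 326.5]
1.0 pad [316.1 290. ] ball [316.1 361.8]
```

Emit:
play_rows:
  moves:
    - {"claw": 0.0, "delta_pos": [0.3, 0, 0.4], "twist": 0}
    - {"claw": 0.0, "delta_pos": [0.5, 0, 0.8], "twist": 0}
    - {"claw": 0.0, "delta_pos": [0.6, 0, 1.2], "twist": 0}
    - {"claw": 0.0, "delta_pos": [0.7, 0, 1.5], "twist": 0}
    - {"claw": 0.0, "delta_pos": [0.7, 0, 1.5], "twist": 0}

```text
clock: 41.28
tcp_pos: [0.5212, -0.2006, 0.0954]
orientation: [-0.001, 0.042, 0.999, 0.0]
wrist_force: [-1.5, -0.0, 1.6]
finger_gap: 0.0002
```

Emit:
play_rows:
  moves:
    - {"claw": 0.0, "delta_pos": [0, 0, 0.2], "twist": 0}
    - {"claw": 0.0, "delta_pos": [0, 0, 0.4], "twist": 0}
    - {"claw": 0.0, "delta_pos": [0, 0, 0.4], "twist": 0}

```text
clock: 41.65
tcp_pos: [0.5222, -0.2008, 0.0915]
orientation: [-0.0, 0.042, 0.999, 0.0]
wrist_force: [-3.1, 0.7, 2.3]
finger_gap: -0.0002
```

Emit:
play_rows:
  moves:
    - {"claw": 0.0, "delta_pos": [0, 0, 0.15], "twist": 0}
    - {"claw": 0.0, "delta_pos": [0, 0, 0.3], "twist": 0}
    - {"claw": 0.0, "delta_pos": [0, 0, 0.3], "twist": 0}

```text
clock: 42.02
tcp_pos: [0.5221, -0.2008, 0.0887]
orientation: [-0.0, 0.042, 0.999, -0.0]
wrist_force: [-2.5, 0.5, 3.7]
finger_gap: -0.0001
```

Run:
```python
from th import *
np.set_printoptions(precision=1,suppress=True)
for c in("scene","side"):
    I=imaging.read_camera(c);cv2.imwrite(f"pics/{c}9.png",I[:,:,::-1]);ci=imaging.camera_info(c)
    for q in("clamp_ball","plunger","hold_down"):
        for d in spotter.spot_in(c,q)[:3]: print(c,q,np.array(d["extent"]),round(d["conf"],2))
    g=I.astype(int);u=proj(ci,[.56,-.2,.11])[0].astype(int)
    m=(g[:,:,0]-g[:,:,2]>60)&(g[:,:,0]>110);ys,xs=np.where(m);k=(abs(xs-u[0])<40)&(abs(ys-u[1])<35);print("reddish",list(zip(xs[k],ys[k])))
    for th in(0,.1,.2,.4,.7): print(th,proj(ci,ballp(th))[0],"collar",proj(ci,ballp(th,(-.054,-.008)))[0])
print(get_state()["wrist_force"],get_state()["tcp_pos"].round(4).tolist())
```

```text
scene clamp_ball [273.9 173.7 295.1 188. ] 0.64
scene hold_down [261.3 137.6 279.3 147.4] 0.49
reddish [(np.int64(288), np.int64(181)), (np.int64(289), np.int64(181)), (np.int64(287), np.int64(182)), (np.int64(288), np.int64(182)), (np.int64(289), np.int64(182)), (np.int64(287), np.int64(183)), (np.int64(288), np.int64(183)), (np.int64(289), np.int64(183)), (np.int64(287), np.int64(184)), (np.int64(288), np.int64(184)), (np.int64(287), np.int64(185)), (np.int64(288), np.int64(185)), (np.int64(279), np.int64(190)), (np.int64(280), np.int64(190)), (np.int64(279), np.int64(191)), (np.int64(280), np.int64(191))]
0 [293.9 175.2] collar [287.2 183.8]
0.1 [293.3 173.2] collar [287.2 182.3]
0.2 [292.5 171.4] collar [287.2 180.9]
0.4 [290.2 168. ] collar [286.6 178.1]
0.7 [285.4 164.4] collar [284.6 174.5]
side clamp_ball [340.5 169.9 362.5 179.7] 0.68
side hold_down [344.5 166.7 362.3 179.8] 0.57
reddish [(np.int64(353), np.int64(177)), (np.int64(354), np.int64(177)), (np.int64(353), np.int64(178)), (np.int64(354), np.int64(178)), (np.int64(354), np.int64(179))]
0 [360.1 175.1] collar [353.5 178.3]
0.1 [359.8 172.9] collar [353.8 177. ]
0.2 [359.3 170.6] collar [353.9 175.7]
0.4 [357.9 166.2] collar [353.8 172.8]
0.7 [354.5 159.9] collar [352.7 168.4]
[-2.6  0.   4.4] [0.5222, -0.2008, 0.0887]
```

Emit:
play_rows:
  moves:
    - {"claw": 0.0, "delta_pos": [0, 0, 0.15], "twist": 0}
    - {"claw": 0.0, "delta_pos": [0, 0, 0.3], "twist": 0}
    - {"claw": 0.0, "delta_pos": [0, 0, 0.3], "twist": 0}

```text
clock: 42.8
tcp_pos: [0.5219, -0.2008, 0.0861]
orientation: [-0.0, 0.042, 0.999, -0.0]
wrist_force: [-4.6, 0.7, 7.0]
finger_gap: 0.0
```

Emit:
play_rows:
  moves:
    - {"claw": 0.0, "delta_pos": [0, 0, 0.15], "twist": 0}
    - {"claw": 0.0, "delta_pos": [0, 0, 0.3], "twist": 0}
    - {"claw": 0.0, "delta_pos": [0, 0, 0.3], "twist": 0}

```text
clock: 43.18
tcp_pos: [0.5219, -0.2009, 0.0854]
orientation: [0.0, 0.042, 0.999, -0.001]
wrist_force: [-8.9, 2.7, 21.3]
finger_gap: -0.0
```

Emit:
play_rows:
  moves:
    - {"claw": 0.0, "delta_pos": [0, 0, 0], "twist": 0}
    - {"claw": 0.0, "delta_pos": [0, 0, -0.6], "twist": 0}
    - {"claw": 0.0, "delta_pos": [0, 0, -2], "twist": 0}
    - {"claw": 0.0, "delta_pos": [0, 0, -6], "twist": 0}
    - {"claw": 0.0, "delta_pos": [3, 0, -11], "twist": 0}
    - {"claw": 0.0, "delta_pos": [3, 6, -11], "twist": 0}
    - {"claw": 0.0, "delta_pos": [3, 12, -11], "twist": 0}
    - {"claw": 0.0, "delta_pos": [3, 15, -11], "twist": 0}
    - {"claw": 0.0, "delta_pos": [3, 15, -11], "twist": 0}

```text
clock: 44.3
tcp_pos: [0.5054, -0.0468, 0.1931]
orientation: [0.0, 0.04, 0.999, 0.0]
wrist_force: [-0.3, 0.7, 0.5]
finger_gap: 0.0003
```

Run:
```python
from th import *
np.set_printoptions(precision=1,suppress=True)
print(get_state()["tcp_pos"],get_state()["wrist_force"])
for c in("scene","side"):
    I=imaging.read_camera(c);cv2.imwrite(f"pics/{c}10.png",I[:,:,::-1]);ci=imaging.camera_info(c)
    for q in("clamp_ball","objective"):
        for d in spotter.spot_in(c,q)[:4]: print(c,q,np.array(d["extent"]),round(d["conf"],2))
    g=I.astype(int);u=proj(ci,[.53,-.2,.1])[0].astype(int)
    dark=(g.max(2)<60);cs=[]
    b=proj(ci,ballp(0))[0].astype(int)
    print("dark map around predicted ball",b);
    for y in range(b[1]-7,b[1]+8): print(y,"".join("#" if dark[y,x] else ("r" if g[y,x,0]-g[y,x,2]>50 else ("g" if g[y,x,1]-g[y,x,0]>30 else ".")) for x in range(b[0]-24,b[0]+25)))
    for th in(0,.05,.1): print(th,proj(ci,ballp(th))[0],proj(ci,ballp(th,(-.054,-.008)))[0])
```

```text
[ 0.5 -0.   0.2] [-0.3  0.7  0.5]
scene clamp_ball [259.4 135.8 277.3 148.5] 0.68
scene clamp_ball [276.7 171.4 292.5 187.6] 0.41
scene objective [428.  243.7 448.8 261. ] 0.72
scene objective [276.7 185.1 299.7 198.4] 0.56
dark map around predicted ball [293 175]
168 .................................................
169 .................................................
170 .................................................
171 .................................................
172 .................................................
173 .......................####......................
174 .......................#####.....................
175 .......................#####.....................
176 .......................#####.....................
177 ........................###......................
178 .................................................
179 .................................................
180 .................................................
181 .................##..............................
182 .............####.rr.............................
0 [293.9 175.2] [287.2 18
[... 545 characters left out ...]
.............
172 .................................................
173 .................................................
174 .......................##.#......................
175 .......................##.#......................
176 .......................####......................
177 .......................###.......................
178 .................rr..............................
179 .............##..rr..............................
180 ............##....r..............................
181 ............#....................................
182 ...........##....................................
0 [360.1 175.1] [353.5 178.3]
0.05 [360. 174.] [353.7 177.7]
0.1 [359.8 172.9] [353.8 177. ]
```

Run:
```python
from h import *
for a,b,box in(("s8","scene10",(170,215,265,325)),("d8","side10",(165,215,325,380))):
    A,B=[cv2.imread(f"pics/{n}.png").astype(int)[box[0]:box[1],box[2]:box[3]] for n in(a,b)]
    for I in(A,B):
        w=np.clip(I[:,:,1]-I[:,:,2]-15,0,None);ys,xs=np.mgrid[:w.shape[0],:w.shape[1]];print(a,b,w.sum(),(w*xs).sum()/w.sum()+box[2],(w*ys).sum()/w.sum()+box[0])
# other objectives, before/after
for a,b,box in(("scene0","scene10",(228,280,345,425)),("side0","side10",(235,300,245,330))):
    A,B=[cv2.imread(f"pics/{n}.png").astype(int)[box[0]:box[1],box[2]:box[3]] for n in(a,b)]
    for I in(A,B):
        w=np.clip(I[:,:,2]-I[:,:,0]-50,0,None);ys,xs=np.mgrid[:w.shape[0],:w.shape[1]];print("red/yel/brass",w.sum(),(w*xs).sum()/w.sum(),(w*ys).sum()/w.sum())
```

```text
s8 scene10 790 295.1974683544304 186.31518987341772
s8 scene10 805 295.31304347826085 186.4608695652174
d8 side10 303 357.64356435643566 185.41254125412541
d8 side10 331 357.6737160120846 185.29909365558913
red/yel/brass 4812 36.32522859517872 22.377182044887782
red/yel/brass 4017 34.24446104057755 18.762509335324868
red/yel/brass 2134 58.873008434864104 28.267104029990627
red/yel/brass 2017 58.55478433316807 27.68021814576103
```

```bash
python3 -c "
from workcell import env,get_state
print(get_state()['clock']);print(env.hand_in())"
```

```text
44.6
the job is handed in; nothing more can be done
None
```

The green-ringed objective is in the V-block against the back stop, let go of, and held under the closed hold-down arm. I handed the job in at 44.6 s of the 72 s allowed; `hand_in` gives no verdict.

**What went wrong on the way:**
- **First grasp:** it closed on air. In the pictures the fingertips end about 36–38 mm short of the reported TCP, which disagrees with the description.
- **First lowering:** the fingertips touched the saddle tops. I took the objective back to its own place in the rest and gripped it about 5 mm higher.
- **Hold-down arm:** the ball slipped out of the grip part way, so I pressed it down from above with closed fingers until it met its rigid rest (21 N at the wrist).

**Last checks:**
- **Push on the stop:** the wrist read about 10 N along the V, held for about 1 s. Allowing for friction on the flanks, I estimate 6–10 N on the stop; this was not measured directly.
- **Hold-down arm:** the ball sits within a pixel of its predicted closed position in the scene and side pictures, so the angle is about 0.
- **Objective:** its green ring moved less than 0.2 px while the arm was closed over it.
- **Contact:** the arm stands clear of everything, with wrist force at zero within noise.

**Not fully checked:**
- **Other two objectives:** the before-and-after comparison is weak, because the green one's brass thread left the picture. The side camera's centroid moved 0.7 px and the scene camera's moved 4 px, which I put down to that.
- **Final look by eye:** the 12-picture limit was used up, so the last checks are numeric only.

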